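Put the washed burner caps back on the hob

TASK

The washed burner caps are on the plywood board, three of them in a stack. Take the stack apart and put every cap back on the burner of its own size and shape, flat and centred, with the oblong cap lined up with its burner; set the caps down rather than dropping them. Leave the spatula where it lies and the gas lever upright.

Things in the scene. Friction and masses are not known exactly. Their poses are not given: they have to be found in the camera images.
- cap_small: The small round burner cap, 34 mm across. Cap of aluminium with a black enamelled top face, 14 mm thick; loose, lying flat, z up; origin at the centre of its underside.
- cap_medium: The medium round burner cap, 48 mm across. Cap of aluminium with a black enamelled top face, 14 mm thick; loose, lying flat, z up; origin at the centre of its underside.
- cap_large: The large round burner cap, 64 mm across. Cap of aluminium with a black enamelled top face, 14 mm thick; loose, lying flat, z up; origin at the centre of its underside.
- cap_oblong: The oblong burner cap with round ends, 54 mm wide along its own x, 108 mm long along its own y. Cap of aluminium with a black enamelled top face, 14 mm thick; loose, lying flat, z up; origin at the centre of its underside. At the start the oblong or the large cap lies flat on the plywood board with the medium cap and then the small cap stacked on it; the other of the two lies alone on the board.
- head_small: The small round burner, 34 mm across like its cap. Bare aluminium burner head fixed on the black hob, its flat top 22 mm above its origin; origin at the centre of its underside, z up. A flat 6 mm wide drip flange 3 mm thick runs round its foot.
- head_medium: The medium round burner, 48 mm across like its cap. Bare aluminium burner head fixed on the black hob, its flat top 22 mm above its origin; origin at the centre of its underside, z up. A flat 6 mm wide drip flange 3 mm thick runs round its foot.
- head_large: The large round burner, 64 mm across like its cap. Bare aluminium burner head fixed on the black hob, its flat top 22 mm above its origin; origin at the centre of its underside, z up. A flat 6 mm wide drip flange 3 mm thick runs round its foot.
- head_oblong: The oblong burner, 54 mm along its own x and 108 mm along its own y, like its cap. Bare aluminium burner head fixed on the black hob, its flat top 22 mm above its origin; origin at the centre of its underside, z up. A flat 6 mm wide drip flange 3 mm thick runs round its foot.
- spatula: Bystander: hard orange silicone spatula, 270 mm long, lying flat on the plywood board along its own x with its handle towards -x; origin at its middle, on its underside. Leave it alone.
- gas_lever (a joint): Bystander: steel lever, 80 mm long, standing upright on the brass gas valve on the worktop beyond the hob, its tip about 126 mm above the worktop; 0 rad is upright, it tips either way along x. Leave it alone.
Not all that is in view belongs to the job. Leave any green, pink or purple look-alike of the cap_medium alone.

How it is judged:
By the outcome, as a careful person would: the job done as asked, in the order asked, and still so for the second after the job is handed in, with the robot touching nothing.
It also fails if it takes over 104 s, if anything falls off the work surface, if the arm or the gripper's body presses on something with over 40 N, if the wrist force passes 120 N, or if a joint passes its speed limit or range.

ROBOT

A 6-joint arm with a two-finger parallel gripper is mounted at the origin on the work surface. World frame = base frame: x ahead of the robot, y to its left, z up, the work surface at z = 0. Lengths are in mm, angles in rad, forces in N, time in s.
With the tool pointing down it reaches from about 250 to 850 mm from the base axis. Payload 12.5 kg.
Tool frame: the origin (TCP) lies midway between the tips of the shut fingers; the grasp point (between the pads) lies 19 mm behind it (arm.hold_point_z is the distance from the TCP to the grasp point, in mm); x points along the fingers, y is the direction in which the jaws open and shut, and the axes are right-handed (so a half turn about x gives the same grasp; the last joint's range is limited). The gripper opens to 93 mm and grips with 3 to 60 N. Pads are 15 mm wide; open, the fingers measure 128 mm over their backs; the gripper's body (75 mm by 188 mm) begins 65 mm behind the grasp point.
Start: joints at [1.238, 0.351, 1.652, -0, 1.139, -0.085], TCP at [134.868, 533.193, 218.633] pointing down, gripper open.
Joint ranges: [-2.75, 2.75], [-0.79, 2.1], [0.01, 2.65], [-1.57, 4.71], [0.07, 3.14], [-2.87, 2.87]. Speed limits (rad/s): [2.22, 2.22, 2.79, 3.14, 3.14, 3.14].

INTERFACE

Orientations are given as a rotation vector (axis times angle).
In Python, from station import arm gives the robot as it stands.
- The arm moves only by the tool apply_moves, never from a script. Its argument "deltas" is one flat list of numbers, 7 for each row, row after row: the shift along the tool's x, y, z in mm, then the turn, a rotation vector about the tool's x, y, z in degrees, then the opening in per cent of the stroke, from 0 (shut) to 100 (fully open). In form: [dx, dy, dz, wx, wy, wz, claw, dx, dy, dz, wx, wy, wz, claw, ...]. A call has exactly 10 rows; each row is the pose to reach, as a shift and turn from the pose commanded when the call began, along the tool's axes at that moment; what a row does not reach only later rows make up. A row lasts 1/12 s, in which the tool goes at most 41.7 mm and 7.16 degrees, less where a joint would pass 70% of its speed; a pose out of reach is approached as far as the arm can. A call with a gripper value outside its range is refused whole. The fingers move at their own pace and stop on an object; "newtons" is the grip in N (left out, the last holds). Time passes only in rows, so rows that repeat a pose let the fingers close, or fill a call up. It gives the time, the measured TCP pose, the force and the opening at its end, in the units of the state.
- arm.get_obs(): the state, without advancing time (a new reading comes with each control period).
- arm.capture(name): name is "scene" or "top" or "wrist"; returns the picture (480x640x3 uint8, red, green, blue); there is no depth.
- arm.camera_model(name): a dict with "vertical_fov" (degrees; the focal length in pixels is half the picture's height over the tangent of half this angle, whatever the lens; pixels are square), "cx", "cy" (the principal point, pixels), "R" (3x3) and "t" (3): a world point X has camera coordinates R X + t; the wrist camera has in their place "hand_eye" (4x4, takes a point from camera to tool coordinates, whose origin is the TCP and whose axes are the tool frame's). Camera axes: x right, y down, z forward; pixel columns grow to the right and rows downward; lengths in mm; the calibration is good to about 2 mm. A picture is of the moment at which its call begins: read the wrist's pose just before it. camera_model takes no time and is no camera call.
- arm.job_done(): hands the job in, once; it reports no verdict.
The state is a dict: "t": time; "q": joint angles; "joint_vel": joint speeds; "joint_efforts": joint torques, N m; "eef_pos": TCP position; "tcp_rot": TCP orientation; "ft_force": force on the tool from outside, world axes, zero at the start; "torque": the same for the moment, N m; "width": finger opening in mm.
Only numpy, scipy, OpenCV 4.12 (cv2) and the standard library are available. Lean on these libraries where they do the work, as an engineer would, in place of code of your own. Each camera call takes 0.05 s, during which the arm holds its last target. There are 200 camera calls.

## Working session

There is one attempt and no reset: what is moved stays moved. The work goes in short steps, Python scripts to look and compute and a tool call to move; the robot and the scene stay as the last step left them, time stands still between calls to the robot, and variables do not carry over. Pictures are saved under pics/ and viewed, about 12 in all and at most 16, crops included, and the job is handed in when it is done.

Besides the shell and the picture viewer there is one more tool, called as name(argument=value, ...) on one line, values as JSON. apply_moves: Moves the arm, as the interface text tells. Its arguments: {"type":"object","properties":{"deltas":{"type":"array"},"newtons":{"type":"number"}},"required":["deltas"]}

```bash
ls; mkdir -p pics; python3 - <<'E'
from station import arm
import cv2,numpy as np
np.set_printoptions(precision=4,suppress=True)
print(arm.get_obs())
for n in("scene","top","wrist"):
    print(n,arm.camera_model(n)); cv2.imwrite(f"pics/{n}0.png",cv2.cvtColor(arm.capture(n),cv2.COLOR_RGB2BGR))
E
```

```text
pics
{'t': 0.0, 'q': array([ 1.2384,  0.3512,  1.6524, -0.    ,  1.1391, -0.0846]), 'joint_vel': array([ 0.0013,  0.0002, -0.0014,  0.0014,  0.0008,  0.0008]), 'joint_efforts': array([  0.002 , -49.7322, -28.5261,   0.07  ,   0.0257,  -0.    ]), 'eef_pos': array([134.7595, 532.8733, 218.0958]), 'tcp_rot': array([ 0.1936,  1.5623, -0.1954]), 'ft_force': array([ 0.7333, -0.8216,  0.1764]), 'torque': array([-0.0505,  0.0065,  0.0001]), 'width': 93.04727774839061}
scene {'vertical_fov': 55.07172726342787, 'cx': 309.97471975385037, 'cy': 237.73928842129402, 'R': array([[-0.5076,  0.8614,  0.0171],
       [ 0.5263,  0.3257, -0.7854],
       [-0.6821, -0.3897, -0.6187]]), 't': array([ 186.0217, -273.2721, 1452.6956])}
top {'vertical_fov': 43.448420184559794, 'cx': 323.3159009031036, 'cy': 245.35383108011044, 'R': array([[-0.0164, -0.9999,  0.0023],
       [-0.9803,  0.0157, -0.1968],
       [ 0.1967, -0.0055, -0.9805]]), 't': array([  88.2551,  513.2631, 1177.1899])}
wrist {'vertical_fov': 66.642431431767, 'cx': 319.0941141337344, 'cy': 241.61318218036035, 'hand_eye': array([[  -0.0008,   -0.276 ,    0.9611, -165.5151],
       [   1.    ,    0.0001,    0.0009,   -1.4433],
       [  -0.0003,    0.9611,    0.276 ,  -76.8313],
       [   0.    ,    0.    ,    0.    ,    1.    ]])}
```

View pics/top0.png

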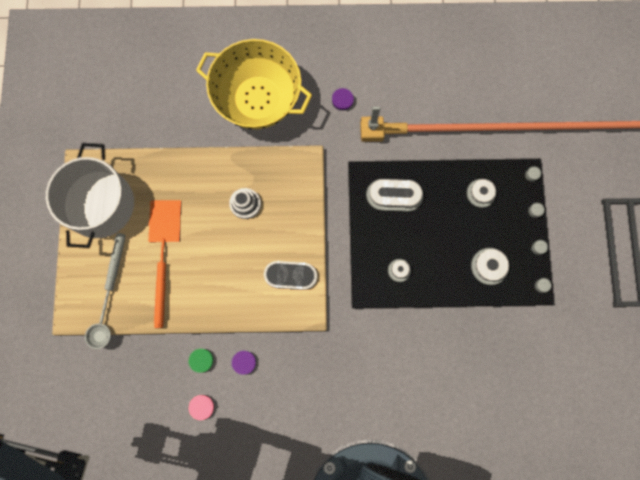

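View pics/scene0.png

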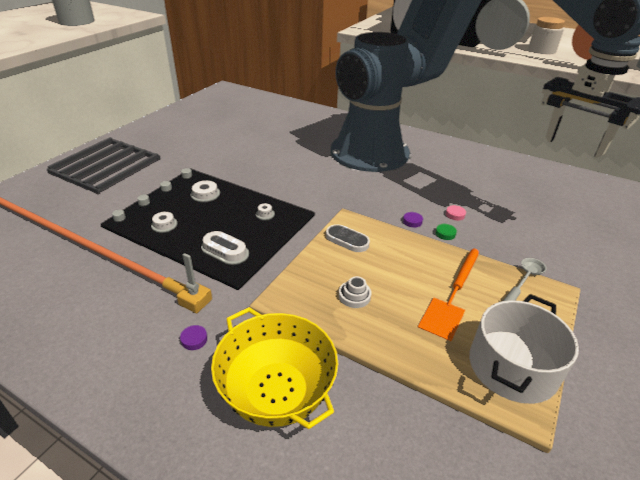

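The top view shows the stack at about (245,203): large cap, then medium, then small. The oblong cap lies alone at (290,275). The burners are oblong (395,194), medium (481,192), small (399,269) and large (490,265). I'll triangulate these roughly.

```bash
cat > h.py <<'E'
from station import arm
import cv2,numpy as np
from scipy.spatial.transform import Rotation as Ro
np.set_printoptions(precision=2,suppress=True)
def cam(n,obs=None):
    m=arm.camera_model(n); f=240/np.tan(np.radians(m["vertical_fov"]/2))
    K=np.array([[f,0,m["cx"]],[0,f,m["cy"]],[0,0,1]])
    if n=="wrist":
        T=np.eye(4);T[:3,:3]=Ro.from_rotvec(obs["tcp_rot"]).as_matrix();T[:3,3]=obs["eef_pos"]
        W=np.linalg.inv(T@np.array(m["hand_eye"])); return K,W[:3,:3],W[:3,3]
    return K,np.array(m["R"]),np.array(m["t"])
def ray(c,uv,z):
    K,R,t=c; uv=np.atleast_2d(np.array(uv,float))
    d=(R.T@np.linalg.inv(K)@np.c_[uv,np.ones(len(uv))].T).T; o=-R.T@t
    return o+d*((z-o[2])/d[:,2])[:,None]
def proj(c,X):
    K,R,t=c; x=(R@np.atleast_2d(X).T).T+t; x=x@K.T; return x[:,:2]/x[:,2:]
def tri(c1,p1,c2,p2):
    P=[c[0]@np.c_[c[1],c[2]] for c in(c1,c2)]
    X=cv2.triangulatePoints(P[0],P[1],np.array(p1,float).reshape(2,1),np.array(p2,float).reshape(2,1)); return (X[:3]/X[3]).ravel()
def shot(n,name):
    o=arm.get_obs(); im=cv2.cvtColor(arm.capture(n),cv2.COLOR_RGB2BGR); cv2.imwrite(f"pics/{name}.png",im); return o,im
def tool_delta(o,target):  # world shift -> tool axes
    return Ro.from_rotvec(o["tcp_rot"]).as_matrix().T@(np.array(target)-o["eef_pos"])
E
python3 - <<'E'
from h import *
a=cam("top");b=cam("scene")
for n,p,q in [("boardcorner",(324,147),(257,305)),("hobcorner",(349,162),(239,275)),("sm head",(399.5,268),(265,208)),("med head",(481.5,191),(164,220)),("large head",(490.5,265),(205,187)),("obl head",(395,193),(224,243)),("stack top",(243,198.5),(357,283)),("obl cap",(290.5,274.5),(348,237)),("colander rim far",(253,42),(275,350))]:
    print(n,tri(a,p,b,q))
print(Ro.from_rotvec(arm.get_obs()["tcp_rot"]).as_matrix())
E
```

```text
boardcorner [736.58  81.29  12.89]
hobcorner [697.99  23.04  32.14]
sm head [467.82 -74.58  29.55]
med head [ 630.96 -256.31   24.15]
large head [ 471.23 -263.11   29.96]
obl head [628.8  -72.53  28.86]
stack top [614.43 246.79  53.51]
obl cap [458.65 150.87  24.75]
colander rim far [903.68 227.2  154.67]
[[-0.    0.25  0.97]
 [-0.    0.97 -0.25]
 [-1.   -0.   -0.  ]]
```

apply_moves(deltas=[18,-224,466,-14.3,0,0,100,18,-224,466,-14.3,0,0,100,18,-224,466,-14.3,0,0,100,18,-224,466,-14.3,0,0,100,18,-224,466,-14.3,0,0,100,18,-224,466,-14.3,0,0,100,18,-224,466,-14.3,0,0,100,18,-224,466,-14.3,0,0,100,18,-224,466,-14.3,0,0,100,18,-224,466,-14.3,0,0,100])

```text
t: 0.98
eef_pos: [450.5, 269.0, 204.3]
tcp_rot: [-0.001, 1.571, 0.001]
ft_force: [0.5, 1.1, 0.5]
width: 92.7
```

apply_moves(deltas=[14,-59,80,0,0,0,100,14,-59,80,0,0,0,100,14,-59,80,0,0,0,100,14,-59,80,0,0,0,100,14,-59,80,0,0,0,100,14,-59,80,0,0,0,100,14,-59,80,0,0,0,100,14,-59,80,0,0,0,100,14,-59,80,0,0,0,100,14,-59,80,0,0,0,100])

```text
t: 1.82
eef_pos: [529.0, 212.3, 190.6]
tcp_rot: [-0.002, 1.571, 0.002]
ft_force: [0.3, 0.3, -0.3]
width: 93.1
```

```bash
python3 - <<'E'
from h import *
o,im=shot("wrist","w1"); print(o["eef_pos"],o["tcp_rot"],o["q"])
E
```

```text
[529.   212.34 190.62] [-0.    1.57  0.  ] [ 0.3   0.42  1.63 -0.    1.1  -1.27]
```

View pics/w1.png

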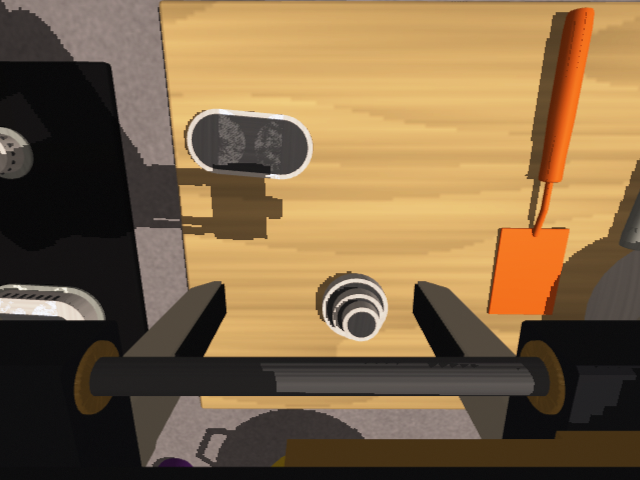

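The wrist view shows the stack, with the small cap's top at about (362,322), and the oblong cap at about (249,143). I'll measure from enlarged crops.

```bash
python3 - <<'E'
from h import *
im=cv2.imread("pics/w1.png")
a=cv2.resize(im[262:352,305:400],None,fx=6,fy=6,interpolation=cv2.INTER_CUBIC)
b=cv2.resize(im[100:190,175:325],None,fx=2,fy=2,interpolation=cv2.INTER_CUBIC)
out=np.zeros((540,800,3),np.uint8);out[:540,:570]=a;c=cv2.resize(im[100:190,175:325],(230,138));out[:138,570:]=c
cv2.imwrite("pics/c1.png",out)
# oblong: non-wood mask (low saturation)
hsv=cv2.cvtColor(im,cv2.COLOR_BGR2HSV)
m=((hsv[...,1]<70)).astype(np.uint8); 
cs,_=cv2.findContours(m,cv2.RETR_EXTERNAL,cv2.CHAIN_APPROX_NONE)
for c in cs:
    if 500<cv2.contourArea(c)<15000: print(cv2.boundingRect(c),cv2.contourArea(c),cv2.minAreaRect(c))
E
```

```text
(322, 274, 66, 67) 3346.0 ((354.54998779296875, 305.8499755859375), (65.45914459228516, 64.51045989990234), 18.434947967529297)
(187, 109, 126, 70) 7136.5 ((249.35922241210938, 143.57672119140625), (126.28336334228516, 64.72466278076172), 5.1021647453308105)
```

View pics/c1.png

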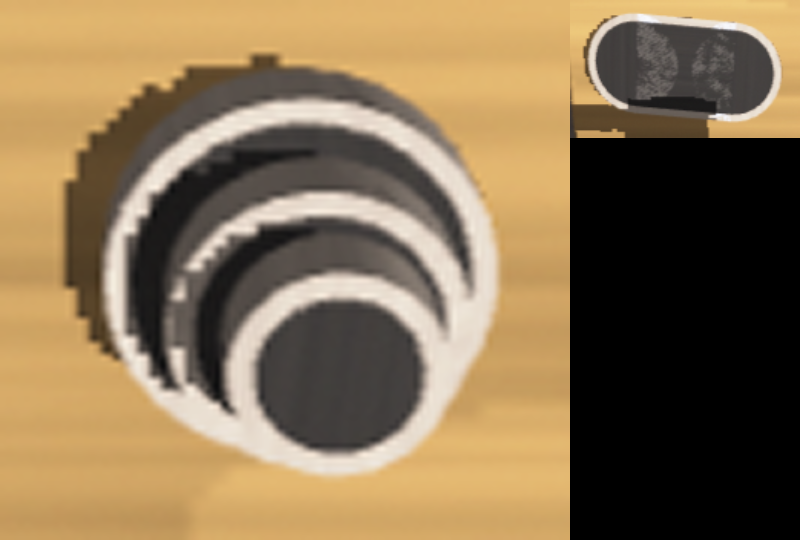

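```bash
python3 - <<'E'
from h import *
im=cv2.imread("pics/w1.png")
o={"eef_pos":np.array([529,212.34,190.62]),"tcp_rot":np.array([0,np.pi/2,0])}
w=cam("wrist",o);t=cam("top")
cen=lambda x,y:(305+x/6-.4,262+y/6-.4)
for B in(10,12,14):
  print(B,ray(w,cen(339,373),B+42),ray(w,cen(322,330),B+28),ray(w,cen(300,280),B+14))
hsv=cv2.cvtColor(im,cv2.COLOR_BGR2HSV)
m=(hsv[...,1]<70).astype(np.uint8)
cs,_=cv2.findContours(m,cv2.RETR_EXTERNAL,cv2.CHAIN_APPROX_NONE)
for c in cs:
    if cv2.boundingRect(c)[:2]==(187,109):
        X=ray(w,c[:,0,:],26)[:,:2].astype(np.float32); print("obl",cv2.minAreaRect(X)); M=cv2.moments(c); pw=(M["m10"]/M["m00"],M["m01"]/M["m00"])
tp=cv2.imread("pics/top0.png");h2=cv2.cvtColor(tp,cv2.COLOR_BGR2HSV)
m=(h2[...,1]<70).astype(np.uint8)[255:295,255:325];cs,_=cv2.findContours(m,cv2.RETR_EXTERNAL,cv2.CHAIN_APPROX_NONE)
c=max(cs,key=cv2.contourArea);print(cv2.boundingRect(c));M=cv2.moments(c);pt=(255+M["m10"]/M["m00"],255+M["m01"]/M["m00"])
print("tri obl",tri(t,pt,w,pw))
E
```

```text
10 [[618.46 250.19  52.  ]] [[618.45 249.02  38.  ]] [[616.57 246.76  24.  ]]
12 [[617.36 249.93  54.  ]] [[617.4  248.78  40.  ]] [[615.58 246.54  26.  ]]
14 [[616.27 249.68  56.  ]] [[616.35 248.54  42.  ]] [[614.59 246.32  28.  ]]
obl ((458.3454895019531, 150.66900634765625), (109.34915161132812, 54.981658935546875), 85.18276977539062)
(9, 6, 54, 29)
tri obl [458.69 149.19  24.16]
```

apply_moves(deltas=[0,20,35,0,0,0,100,0,36.7,70,0,0,0,100,0,36.7,87.5,0,0,0,100,35,36.7,87.5,0,0,0,100,70,36.7,87.5,0,0,0,100,100,36.7,87.5,0,0,0,100,125,36.7,87.5,0,0,0,100,138,36.7,87.5,0,0,0,100,147,36.7,87.5,0,0,0,100,147,36.7,87.5,0,0,0,100])

```text
t: 2.7
eef_pos: [616.3, 248.6, 42.3]
tcp_rot: [-0.002, 1.572, 0.001]
ft_force: [0.0, -1.2, -0.4]
width: 93.3
```

apply_moves(deltas=[0,0,0,0,0,0,100,0,0,0,0,0,0,70,0,0,0,0,0,0,40,0,0,0,0,0,0,25,0,0,0,0,0,0,20,0,0,0,0,0,0,20,0,0,0,0,0,0,20,0,0,0,0,0,0,20,0,0,0,0,0,0,20,0,0,0,0,0,0,20], newtons=12)

```text
t: 3.53
eef_pos: [616.8, 248.7, 43.4]
tcp_rot: [-0.001, 1.571, 0.001]
ft_force: [-0.5, 0.8, 0.4]
width: 47.1
```

```bash
python3 - <<'E'
from h import *
o,im=shot("wrist","w2"); print(o["eef_pos"],o["width"],o["ft_force"])
cv2.imwrite("pics/c2.png",cv2.resize(im[200:440,200:480],None,fx=2.5,fy=2.5))
E
```

```text
[616.82 248.69  43.41] 47.0734037218668 [-0.52  0.77  0.37]
```

View pics/c2.png

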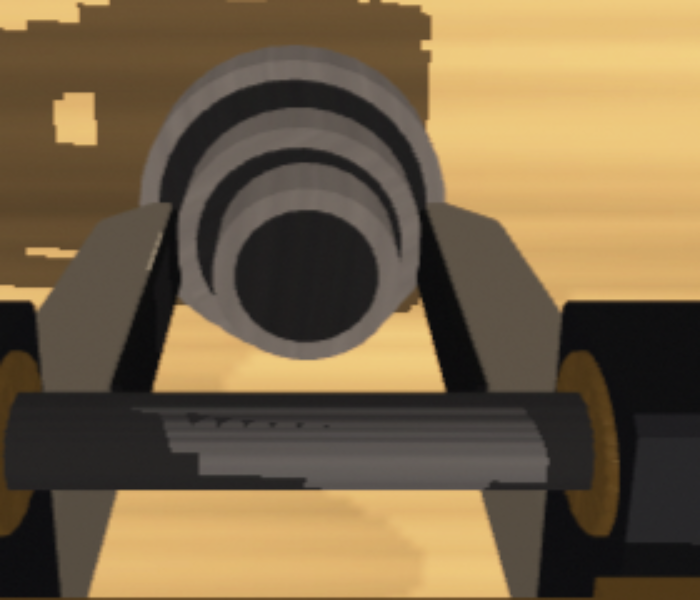

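The pads are at 47 mm, about level with the edge of the medium cap. I'll keep closing and check whether they are still moving.

apply_moves(deltas=[0,0,0,0,0,0,20,0,0,0,0,0,0,20,0,0,0,0,0,0,20,0,0,0,0,0,0,20,0,0,0,0,0,0,20,0,0,0,0,0,0,20,0,0,0,0,0,0,20,0,0,0,0,0,0,20,0,0,0,0,0,0,20,0,0,0,0,0,0,20], newtons=12)

```text
t: 4.42
eef_pos: [616.8, 248.7, 43.4]
tcp_rot: [-0.001, 1.571, 0.001]
ft_force: [-0.4, 0.6, 0.9]
width: 47.2
```

The pads stopped on the medium cap, so the tips reach lower than I assumed. I'll open, rise 6 mm and close again.

apply_moves(deltas=[0,0,0,0,0,0,60,0,0,0,0,0,0,60,-6,0,0,0,0,0,60,-6,0,0,0,0,0,60,-6,0,0,0,0,0,20,-6,0,0,0,0,0,20,-6,0,0,0,0,0,20,-6,0,0,0,0,0,20,-6,0,0,0,0,0,20,-6,0,0,0,0,0,20], newtons=12)

```text
t: 5.25
eef_pos: [616.7, 248.7, 49.3]
tcp_rot: [-0.001, 1.571, 0.001]
ft_force: [-0.2, -0.6, 0.9]
width: 33.2
```

apply_moves(deltas=[-5,0,0,0,0,0,20,-15,0,0,0,0,0,20,-40,0,0,0,0,0,20,-75,0,0,0,0,0,20,-100,0,0,0,0,0,20,-120,0,0,0,0,0,20,-130,0,0,0,0,0,20,-130,0,0,0,0,0,20,-130,0,0,0,0,0,20,-130,0,0,0,0,0,20], newtons=15)

```text
t: 6.08
eef_pos: [616.1, 248.4, 177.9]
tcp_rot: [-0.002, 1.573, 0.001]
ft_force: [0.2, 0.2, -0.6]
width: 33.3
```

```bash
python3 - <<'E'
from h import *
o,im=shot("wrist","w3"); print(o["eef_pos"],o["width"],o["ft_force"])
s,im2=shot("scene","s3")
K,R,t=cam("scene"); u,v=proj((K,R,t),o["eef_pos"])[0].astype(int);print(u,v)
a=cv2.resize(im2[max(v-50,0):v+50,u-60:u+60],(480,400));b=cv2.resize(im[200:400,240:440],(300,300))
out=np.zeros((400,780,3),np.uint8);out[:,:480]=a;out[:300,480:]=b;cv2.imwrite("pics/c3.png",out)
E
```

```text
[616.14 248.45 177.87] 33.341434471390755 [ 0.23  0.18 -0.59]
360 233
```

View pics/c3.png

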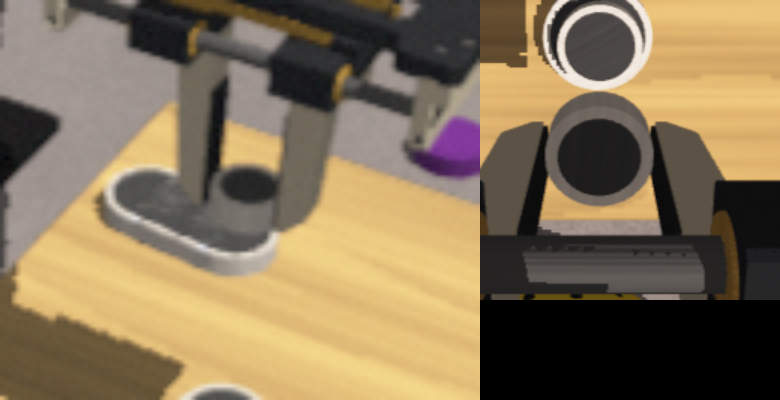

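The small cap is held between the fingertips. Next I'll triangulate the medium cap's top from w1 and w3, and work out how far down the fingers the held cap sits.

```bash
python3 - <<'E'
from h import *
im=cv2.imread("pics/w3.png")
g=im.max(2)
for (y0,y1,x0,x1) in [(200,262,270,360),(262,345,285,360)]:
    m=(g[y0:y1,x0:x1]<75).astype(np.uint8)
    n,l,s,c=cv2.connectedComponentsWithStats(m)
    for i in range(1,n):
        if s[i,4]>200: print((y0,x0),s[i]+[x0,y0,0,0,0],c[i]+[x0,y0])
def pose(p): return {"eef_pos":np.array(p),"tcp_rot":np.array([0,np.pi/2,0])}
a=cam("wrist",pose([529,212.34,190.62]));b=cam("wrist",pose([616.14,248.45,177.87]))
for q in[(320,230.7),(319,230.7),(320,232)]: print(tri(a,(358.3,316.6),b,q))
m=arm.camera_model("wrist");H=np.array(m["hand_eye"]);K=b[0]
d=H[:3,:3]@np.linalg.inv(K)@[319.8,304.7,1]; o=H[:3,3]; print("held top tool:",o+d*(-o[2]/d[2]))
E
```

```text
(200, 270) [287 200  34  44 264] [295.47 213.88]
(200, 270) [297 209  32  22 212] [310.74 217.58]
(200, 270) [297 216  43  28 251] [315.96 229.18]
(262, 285) [ 292  279   56   52 2249] [319.   304.35]
(262, 285) [353 284   7  60 241] [357.01 309.22]
[615.34 248.22  44.04]
[614.85 247.72  45.32]
[617.29 248.44  40.51]
held top tool: [-6.14 -0.89  0.  ]
```

apply_moves(deltas=[-22,-413,-76,0,0,0,20,-22,-413,-76,0,0,0,20,-22,-413,-76,0,0,0,20,-22,-413,-76,0,0,0,20,-22,-413,-76,0,0,0,20,-22,-413,-76,0,0,0,20,-22,-413,-76,0,0,0,20,-22,-413,-76,0,0,0,20,-22,-413,-76,0,0,0,20,-22,-413,-76,0,0,0,20])

```text
t: 7.02
eef_pos: [541.2, -162.5, 200.5]
tcp_rot: [-0.001, 1.572, 0.002]
ft_force: [0.8, 0.8, -0.4]
width: 33.6
```

apply_moves(deltas=[0,-3,0,0,0,0,20,0,-3,0,0,0,0,20,0,-3,0,0,0,0,20,0,-3,0,0,0,0,20,0,-3,0,0,0,0,20,0,-3,0,0,0,0,20,0,-3,0,0,0,0,20,0,-3,0,0,0,0,20,0,-3,0,0,0,0,20,0,-3,0,0,0,0,20])

```text
t: 7.85
eef_pos: [542.3, -163.5, 201.2]
tcp_rot: [-0.002, 1.571, 0.002]
ft_force: [0.5, -0.6, -0.3]
width: 33.7
```

```bash
python3 - <<'E'
from h import *
o,im=shot("wrist","w4"); print(o["eef_pos"],o["tcp_rot"],o["width"],o["ft_force"]); np.savez("w4.npz",**o)
E
```

```text
[ 542.28 -163.54  201.21] [-0.    1.57  0.  ] 33.74187995698886 [ 0.51 -0.6  -0.27]
```

View pics/w4.png

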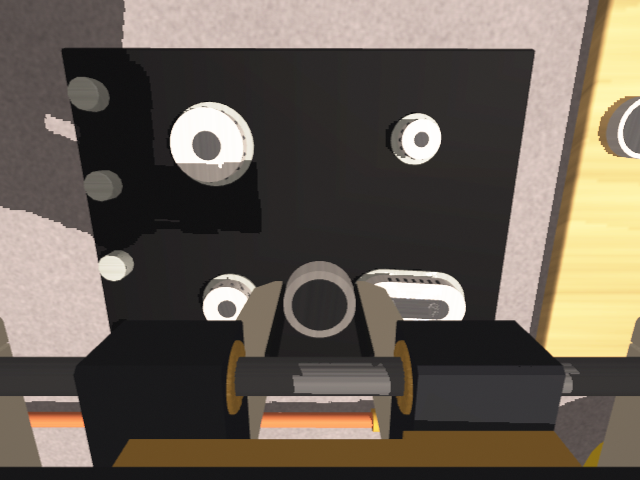

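The hob view shows the small head's hole at (421,139), large (207,145), medium (227,309) and the oblong slot near (420,307). I'll compute the centres and use the original top view for height.

```bash
python3 - <<'E'
from h import *
o=dict(np.load("w4.npz")); w=cam("wrist",o);t=cam("top")
def hole(im,u,v,r,th=110):
    g=im.max(2)[v-r:v+r+1,u-r:u+r+1]
    n,l,s,c=cv2.connectedComponentsWithStats((g<th).astype(np.uint8),connectivity=4)
    i=l[r,r]; return (c[i]+[u-r,v-r],s[i]) if i else None
im=cv2.imread("pics/w4.png");tp=cv2.imread("pics/top0.png")
for n,pw,pt,r in[("small",(421,139),(399,269),14),("large",(207,145),(491,265),20),("med",(227,309),(483,191),16)]:
    a=hole(im,*pw,r);b=hole(tp,*pt,9)
    print(n,a,b)
    if a and b: print("   tri",tri(t,b[0],w,a[0]))
    if a:
        for z in(30,34,38): print("   ",ray(w,a[0],z))
big=np.hstack([cv2.resize(im[95:185,385:455],(420,540),interpolation=cv2.INTER_CUBIC),cv2.resize(im[260:325,355:480],(380,540))])
cv2.imwrite("pics/c4.png",big)
# stack & oblong recheck w/ z
a=cam("wrist",{"eef_pos":np.array([529,212.34,190.62]),"tcp_rot":np.array([0,np.pi/2,0])})
print(tri(a,(249.4,143.6),t,(291.0,275.0)))
E
```

```text
small None (array([400.2, 268.5]), array([ 9,  7,  3,  4, 10], dtype=int32))
large (array([205.74, 145.6 ]), array([  6,   7,  26,  28, 561], dtype=int32)) (array([492.24, 264.24]), array([ 6,  4, 10, 10, 75], dtype=int32))
   tri [ 473.17 -266.86   31.74]
    [[ 472.99 -265.91   30.  ]]
    [[ 472.89 -264.71   34.  ]]
    [[ 472.8  -263.51   38.  ]]
med (array([226.55, 308.91]), array([  7,   8,  18,  16, 213], dtype=int32)) (array([483.5, 190.2]), array([ 7,  6,  6,  6, 30], dtype=int32))
   tri [ 630.86 -258.74   34.8 ]
    [[ 633.03 -258.19   30.  ]]
    [[ 631.04 -257.08   34.  ]]
    [[ 629.04 -255.97   38.  ]]
[459.09 148.06  18.03]
```

```bash
python3 - <<'E'
from h import *
o=dict(np.load("w4.npz")); w=cam("wrist",o)
print(ray(w,[(421.3,139),(418.5,139)],33), ray(w,[(421.3,139)],36))
print(ray(w,[(320,304)],201.2+8.7))
E
```

```text
[[466.87 -74.84  33.  ]
 [466.87 -77.31  33.  ]] [[466.85 -75.65  36.  ]]
[[ 540.69 -164.35  209.9 ]]
```

View pics/c4.png

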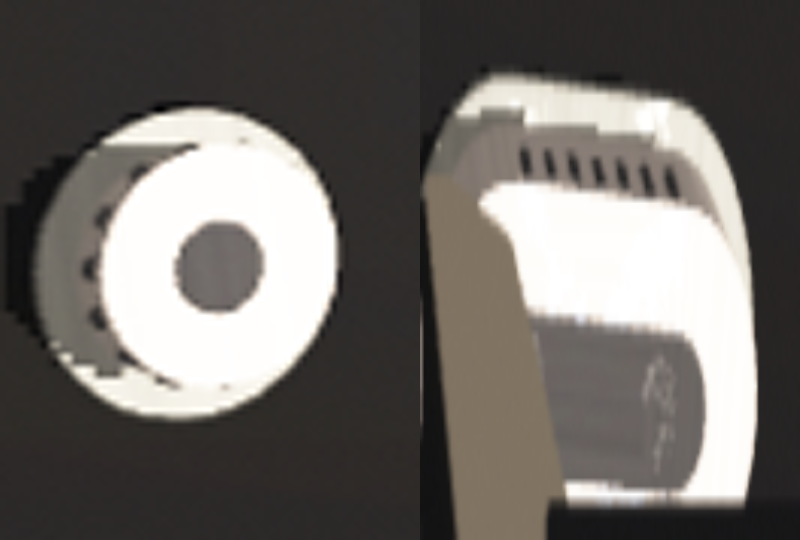

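apply_moves(deltas=[0,30,-25,0,0,0,20,0,60,-50,0,0,0,20,10,88.5,-74,0,0,0,20,40,88.5,-74,0,0,0,20,75,88.5,-74,0,0,0,20,105,88.5,-74,0,0,0,20,130,88.5,-74,0,0,0,20,145,88.5,-74,0,0,0,20,151,88.5,-74,0,0,0,20,151,88.5,-74,0,0,0,20])

```text
t: 8.73
eef_pos: [467.6, -75.2, 49.3]
tcp_rot: [-0.001, 1.573, 0.002]
ft_force: [-0.2, 0.2, -0.8]
width: 33.9
```

```bash
python3 - <<'E'
from h import *
o,im=shot("wrist","w5"); print(o["eef_pos"],o["tcp_rot"],o["width"],o["ft_force"])
cv2.imwrite("pics/c5.png",cv2.resize(im[220:380,240:400],None,fx=3.5,fy=3.5,interpolation=cv2.INTER_CUBIC))
E
```

```text
[467.56 -75.21  49.31] [-0.    1.57  0.  ] 33.90069648035042 [-0.2   0.18 -0.8 ]
```

View pics/c5.png

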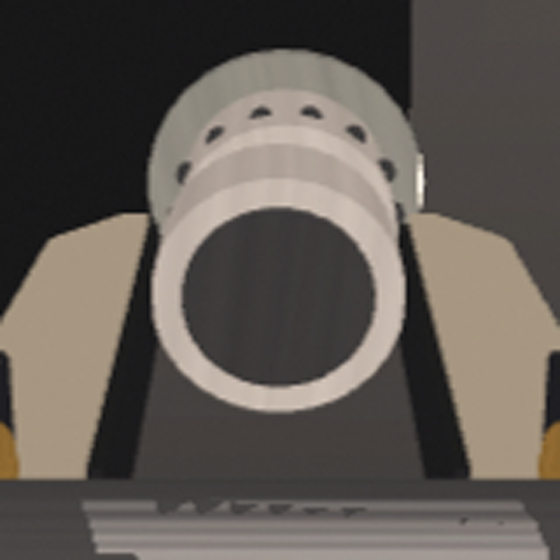

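```bash
python3 - <<'E'
from h import *
w=cam("wrist",{"eef_pos":np.array([467.56,-75.21,49.31]),"tcp_rot":np.array([0,np.pi/2,0])})
for z in(56,58,60):print("cap near",z,ray(w,[(319.4,270.4)],z)[0]+[17,0,0])
for z in(31,33,35,37):print("head near",z,ray(w,[(320.9,255.6)],z)[0]+[17,0,0])
print("flange near z11:",ray(w,[(320.9,220+48/3.5)],13)[0]+[23,0,0])
print("cap bottom near:",ray(w,[(319.4,220+143/3.5)],44)[0]+[17,0,0])
E
```

```text
cap near 56 [466.9 -76.3  56. ]
cap near 58 [466.15 -76.31  58.  ]
cap near 60 [465.4  -76.31  60.  ]
head near 31 [467.92 -75.47  31.  ]
head near 33 [467.26 -75.48  33.  ]
head near 35 [466.6  -75.49  35.  ]
head near 37 [465.95 -75.5   37.  ]
flange near z11: [466.69 -75.38  13.  ]
cap bottom near: [466.37 -76.28  44.  ]
```

apply_moves(deltas=[1,0.9,0.8,0,0,0,20,2,0.9,0.8,0,0,0,20,3,0.9,0.8,0,0,0,20,4,0.9,0.8,0,0,0,20,5,0.9,0.8,0,0,0,20,6,0.9,0.8,0,0,0,20,7,0.9,0.8,0,0,0,20,7.5,0.9,0.8,0,0,0,20,8,0.9,0.8,0,0,0,20,8,0.9,0.8,0,0,0,20])

```text
t: 9.62
eef_pos: [468.8, -74.4, 42.1]
tcp_rot: [-0.001, 1.571, 0.001]
ft_force: [-0.5, -0.2, -0.3]
width: 33.1
```

apply_moves(deltas=[0.4,0,0,0,0,0,20,0.8,0,0,0,0,0,20,1.2,0,0,0,0,0,20,1.6,0,0,0,0,0,20,2,0,0,0,0,0,20,2.4,0,0,0,0,0,20,2.8,0,0,0,0,0,20,3,0,0,0,0,0,20,3,0,0,0,0,0,20,3,0,0,0,0,0,20])

```text
t: 10.45
eef_pos: [468.9, -74.4, 39.2]
tcp_rot: [-0.001, 1.571, 0.001]
ft_force: [0.7, -0.3, 0.6]
width: 33.7
```

apply_moves(deltas=[0.4,0,0,0,0,0,20,0.8,0,0,0,0,0,20,1.2,0,0,0,0,0,20,1.6,0,0,0,0,0,20,2,0,0,0,0,0,20,2,0,0,0,0,0,20,2,0,0,0,0,0,20,2,0,0,0,0,0,20,2,0,0,0,0,0,20,2,0,0,0,0,0,20])

```text
t: 11.28
eef_pos: [468.9, -74.4, 37.2]
tcp_rot: [-0.001, 1.571, 0.001]
ft_force: [-0.7, 0.4, 1.6]
width: 33.3
```

apply_moves(deltas=[0.4,0,0,0,0,0,20,0.8,0,0,0,0,0,20,1.2,0,0,0,0,0,20,1.5,0,0,0,0,0,20,1.5,0,0,0,0,0,20,1.5,0,0,0,0,0,20,1.5,0,0,0,0,0,20,1.5,0,0,0,0,0,20,1.5,0,0,0,0,0,20,1.5,0,0,0,0,0,20])

```text
t: 12.12
eef_pos: [469.1, -74.4, 36.6]
tcp_rot: [-0.002, 1.57, 0.001]
ft_force: [-4.7, 1.4, 17.4]
width: 33.5
```

```bash
python3 - <<'E'
from h import *
o,im=shot("wrist","w6"); print(o["eef_pos"],o["tcp_rot"],o["width"],o["ft_force"])
cv2.imwrite("pics/c6.png",cv2.resize(im[220:380,240:400],None,fx=3.5,fy=3.5,interpolation=cv2.INTER_CUBIC))
E
```

```text
[469.13 -74.4   36.61] [-0.    1.57  0.  ] 33.48567472570883 [-4.7   1.37 17.38]
```

View pics/c6.png

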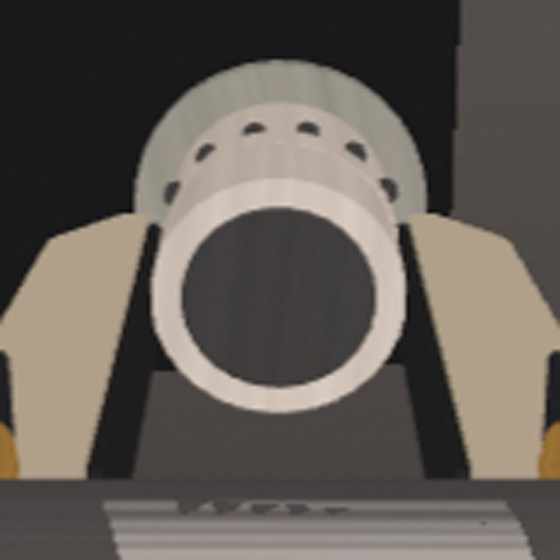

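The small cap is seated: contact force 17 N and no visible step at the seam. I'll relieve the force, open and rise.

apply_moves(deltas=[-0.8,0,0,0,0,0,20,-0.8,0,0,0,0,0,40,-0.8,0,0,0,0,0,70,-0.8,0,0,0,0,0,70,-0.8,0,0,0,0,0,70,-20,0,0,0,0,0,100,-50,0,0,0,0,0,100,-85,0,0,0,0,0,100,-125,0,-20,0,0,0,100,-150,0,-50,0,0,0,100])

```text
t: 13.0
eef_pos: [420.4, -74.8, 188.0]
tcp_rot: [-0.003, 1.568, 0.001]
ft_force: [0.8, 0.0, 1.7]
width: 85.9
```

apply_moves(deltas=[0,0,-10,0,0,0,100,0,0,-10,0,0,0,100,0,0,-10,0,0,0,100,0,0,-10,0,0,0,100,0,0,-10,0,0,0,100,0,0,-10,0,0,0,100,0,0,-10,0,0,0,100,0,0,-10,0,0,0,100,0,0,-10,0,0,0,100,0,0,-10,0,0,0,100])

```text
t: 13.83
eef_pos: [409.1, -74.5, 185.4]
tcp_rot: [-0.001, 1.571, 0.002]
ft_force: [0.3, -0.3, 0.1]
width: 93.0
```

```bash
python3 - <<'E'
from h import *
o,im=shot("wrist","w7"); print(o["eef_pos"],o["width"],o["ft_force"]); np.savez("w7.npz",**o)
u,v=proj(cam("wrist",o),[467,-75,47])[0].astype(int);print(u,v)
cv2.imwrite("pics/c7.png",cv2.resize(im[v-45:v+45,u-45:u+45],None,fx=6,fy=6,interpolation=cv2.INTER_CUBIC))
E
```

```text
[409.06 -74.51 185.43] 92.97608879680769 [ 0.29 -0.29  0.13]
319 292
```

View pics/c7.png

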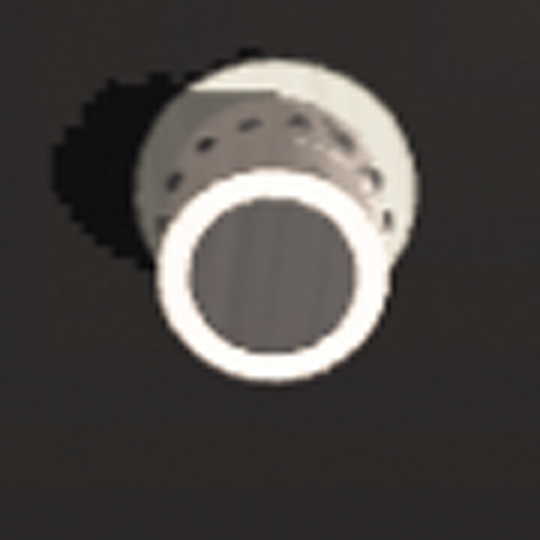

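```bash
python3 - <<'E'
from h import *
o=dict(np.load("w7.npz"));w=cam("wrist",o)
f=lambda x,y:(319-45+x/6-.4,292-45+y/6-.4)
print("cap near",ray(w,[f(273,167)],47)[0]+[17,0,0],"far",ray(w,[f(273,382)],47)[0]-[17,0,0], "LR",ray(w,[f(157,275),f(390,275)],47)[:,1].mean())
for z in(12,14,16):print("flange near",ray(w,[f(276,57)],z)[0]+[23,0,0],"LR",ray(w,[f(135,180),f(418,180)],z)[:,1].mean())
# stack seen in w3: medium top rim etc.
b=cam("wrist",{"eef_pos":np.array([616.14,248.45,177.87]),"tcp_rot":np.array([0,np.pi/2,0])})
im=cv2.imread("pics/w3.png")
cv2.imwrite("pics/c8.png",cv2.resize(im[190:270,270:370],None,fx=7,fy=7,interpolation=cv2.INTER_CUBIC))
E
```

```text
cap near [466.57 -75.52  47.  ] far [467.62 -75.44  47.  ] LR -75.40492595719357
flange near [466.99 -75.01  12.  ] LR -74.87208045538759
flange near [466.33 -75.02  14.  ] LR -74.87900579533942
flange near [465.67 -75.02  16.  ] LR -74.88593113529126
```

View pics/c8.png

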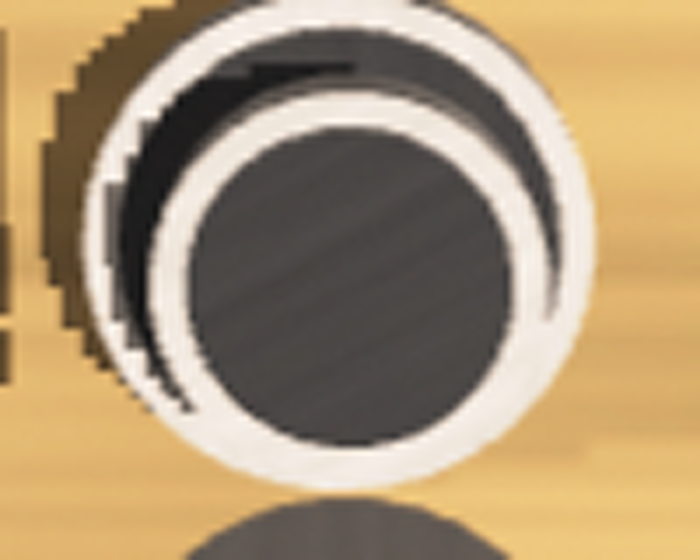

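```bash
python3 - <<'E'
from h import *
b=cam("wrist",{"eef_pos":np.array([616.14,248.45,177.87]),"tcp_rot":np.array([0,np.pi/2,0])})
print(ray(b,[(319.6,230.6)],45),ray(b,[(318.2,224.5)],31))
E
```

```text
[[615.06 247.76  45.  ]] [[613.1  246.56  31.  ]]
```

apply_moves(deltas=[0,323,206.5,0,0,0,100,0,323,206.5,0,0,0,100,0,323,206.5,0,0,0,100,0,323,206.5,0,0,0,100,0,323,206.5,0,0,0,100,0,323,206.5,0,0,0,100,0,323,206.5,0,0,0,100,0,323,206.5,0,0,0,100,0,323,206.5,0,0,0,100,0,323,206.5,0,0,0,100])

```text
t: 14.72
eef_pos: [616.6, 253.5, 184.9]
tcp_rot: [-0.003, 1.57, 0.004]
ft_force: [0.5, 0.1, -0.7]
width: 92.6
```

apply_moves(deltas=[30,0,0,0,0,0,100,65,0,0,0,0,0,100,100,0,0,0,0,0,100,125,0,0,0,0,0,80,140,0,0,0,0,0,70,150,0,0,0,0,0,70,150,0,0,0,0,0,70,150,0,0,0,0,0,70,150,0,0,0,0,0,70,150,0,0,0,0,0,70])

```text
t: 15.55
eef_pos: [615.7, 249.1, 37.0]
tcp_rot: [-0.001, 1.569, 0.002]
ft_force: [0.2, 0.0, -0.2]
width: 65.1
```

apply_moves(deltas=[2,0,0,0,0,0,70,2,0,0,0,0,0,60,2,0,0,0,0,0,45,2,0,0,0,0,0,40,2,0,0,0,0,0,40,2,0,0,0,0,0,40,2,0,0,0,0,0,40,2,0,0,0,0,0,40,2,0,0,0,0,0,40,2,0,0,0,0,0,40], newtons=15)

```text
t: 16.38
eef_pos: [615.0, 248.9, 33.7]
tcp_rot: [-0.001, 1.571, 0.001]
ft_force: [-0.7, 0.4, 2.7]
width: 47.5
```

apply_moves(deltas=[-5,0,0,0,0,0,40,-15,0,0,0,0,0,40,-40,0,0,0,0,0,40,-75,0,0,0,0,0,40,-110,0,0,0,0,0,40,-135,0,0,0,0,0,40,-145,0,0,0,0,0,40,-145,0,0,0,0,0,40,-145,0,0,0,0,0,40,-145,0,0,0,0,0,40], newtons=20)

```text
t: 17.22
eef_pos: [614.1, 248.5, 176.4]
tcp_rot: [-0.002, 1.574, 0.001]
ft_force: [-0.0, -0.9, -0.9]
width: 47.2
```

```bash
cat >> h.py <<'E'
def holes(im,th,box,amin):
    x0,y0,x1,y1=box; g=im.max(2)[y0:y1,x0:x1]
    n,l,s,c=cv2.connectedComponentsWithStats((g<th).astype(np.uint8),connectivity=4)
    for i in range(1,n):
        if s[i,4]>amin: print("  bb",s[i,:2]+[x0,y0],s[i,2:],"c",s[i,:2]+[x0,y0]+(s[i,2:4]-1)/2,"cen",c[i]+[x0,y0])
E
python3 - <<'E'
from h import *
o,im=shot("wrist","w9"); print(o["eef_pos"],o["width"],o["ft_force"]); np.savez("w9.npz",**o)
hsv=cv2.cvtColor(im,cv2.COLOR_BGR2HSV)
holes(im,95,(260,170,380,345),200)
E
```

```text
[614.06 248.53 176.42] 47.16441092603659 [-0.03 -0.88 -0.87]
  bb [287 197] [  62   64 2893] c [317.5 228.5] cen [317.86 226.61]
  bb [276 270] [  87   75 5332] c [319. 307.] cen [319.12 308.17]
  bb [260 282] [ 12  63 493] c [265.5 313. ] cen [264.13 309.74]
  bb [367 282] [ 13  63 586] c [373. 313.] cen [374.56 309.69]
```

apply_moves(deltas=[0,-505,17,0,0,0,40,0,-505,17,0,0,0,40,0,-505,17,0,0,0,40,0,-505,17,0,0,0,40,0,-505,17,0,0,0,40,0,-505,17,0,0,0,40,0,-505,17,0,0,0,40,0,-505,17,0,0,0,40,0,-505,17,0,0,0,40,0,-505,17,0,0,0,40])

```text
t: 18.1
eef_pos: [628.9, -169.5, 176.9]
tcp_rot: [-0.001, 1.573, 0.002]
ft_force: [0.5, 0.4, -0.7]
width: 47.4
```

apply_moves(deltas=[0,-30,1,0,0,0,40,0,-60,2,0,0,0,40,0,-87,2,0,0,0,40,30,-87,2,0,0,0,40,60,-87,2,0,0,0,40,90,-87,2,0,0,0,40,112,-87,2,0,0,0,40,125,-87,2,0,0,0,40,125,-87,2,0,0,0,40,125,-87,2,0,0,0,40])

```text
t: 18.93
eef_pos: [631.7, -254.4, 53.1]
tcp_rot: [-0.001, 1.572, 0.002]
ft_force: [0.3, -1.3, 1.1]
width: 47.4
```

```bash
python3 - <<'E'
from h import *
o,im=shot("wrist","w10"); print(o["eef_pos"],o["tcp_rot"],o["width"],o["ft_force"]); np.savez("w10.npz",**o)
cv2.imwrite("pics/c10.png",cv2.resize(im[210:370,230:410],None,fx=3.5,fy=3.5,interpolation=cv2.INTER_CUBIC))
holes(im,95,(270,250,370,350),300)
E
```

```text
[ 631.72 -254.45   53.12] [-0.    1.57  0.  ] 47.39191852458687 [ 0.26 -1.31  1.08]
  bb [277 270] [  85   78 5208] c [319.  308.5] cen [319.01 308.9 ]
```

View pics/c10.png

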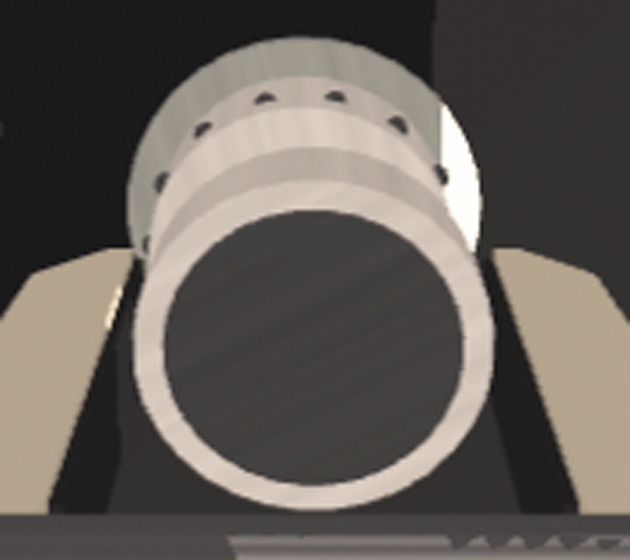

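```bash
python3 - <<'E'
from h import *
o=dict(np.load("w10.npz"));w=cam("wrist",o)
f=lambda x,y:(230+x/3.5-.4,210+y/3.5-.4)
print("cap top near",ray(w,[f(313,180)],64.4)[0]+[24,0,0],"far",ray(w,[f(313,510)],64.4)[0]-[24,0,0])
print("cap bot near",ray(w,[f(313,147)],50.4)[0]+[24,0,0])
print("head top near",ray(w,[f(304.5,105)],33)[0]+[24,0,0])
print("flange near",ray(w,[f(304.5,37)],13.5)[0]+[30,0,0])
print("LR cap",ray(w,[f(133,345),f(494,345)],64.4)[:,1].mean(),"LR flange",ray(w,[f(127,200),f(482,200)],13.5)[:,1].mean())
o=dict(np.load("w7.npz"));w=cam("wrist",o)
o=dict(np.load("w9.npz"));w=cam("wrist",o);print("large",ray(w,[(317.8,226.3)],31))
E
```

```text
cap top near [ 631.91 -255.77   64.4 ] far [ 631.98 -255.67   64.4 ]
cap bot near [ 631.92 -255.75   50.4 ]
head top near [ 630.77 -257.02   33.  ]
flange near [ 630.64 -257.12   13.5 ]
LR cap -255.64780081682017 LR flange -257.1058655619675
large [[611.87 246.14  31.  ]]
```

apply_moves(deltas=[2,-1.4,-1.2,0,0,0,40,5,-1.4,-1.2,0,0,0,40,8,-1.4,-1.2,0,0,0,40,10,-1.4,-1.2,0,0,0,40,12,-1.4,-1.2,0,0,0,40,13,-1.4,-1.2,0,0,0,40,14,-1.4,-1.2,0,0,0,40,14,-1.4,-1.2,0,0,0,40,14,-1.4,-1.2,0,0,0,40,14,-1.4,-1.2,0,0,0,40])

```text
t: 19.82
eef_pos: [630.7, -256.0, 39.6]
tcp_rot: [-0.001, 1.571, 0.001]
ft_force: [0.3, -0.0, -0.9]
width: 47.3
```

apply_moves(deltas=[0.5,0,0,0,0,0,40,1,0,0,0,0,0,40,1.5,0,0,0,0,0,40,2,0,0,0,0,0,40,2.5,0,0,0,0,0,40,2.8,0,0,0,0,0,40,3.2,0,0,0,0,0,40,3.2,0,0,0,0,0,40,3.2,0,0,0,0,0,40,3.2,0,0,0,0,0,40])

```text
t: 20.65
eef_pos: [630.7, -255.9, 36.4]
tcp_rot: [-0.001, 1.571, 0.001]
ft_force: [-0.2, 0.7, -1.1]
width: 47.6
```

apply_moves(deltas=[0.3,0,0,0,0,0,40,0.6,0,0,0,0,0,40,0.9,0,0,0,0,0,40,1.2,0,0,0,0,0,40,1.5,0,0,0,0,0,40,1.5,0,0,0,0,0,40,1.5,0,0,0,0,0,40,1.5,0,0,0,0,0,40,1.5,0,0,0,0,0,40,1.5,0,0,0,0,0,40])

```text
t: 21.48
eef_pos: [630.7, -256.0, 35.7]
tcp_rot: [-0.002, 1.571, 0.001]
ft_force: [-4.0, 1.3, 6.9]
width: 47.4
```

Contact is at about 35.8, as predicted. I'll release and retreat to look.

apply_moves(deltas=[-0.5,0,0,0,0,0,42,-0.5,0,0,0,0,0,60,-0.5,0,0,0,0,0,80,-0.5,0,0,0,0,0,80,-0.5,0,0,0,0,0,80,-20,0,0,0,0,0,100,-50,0,0,0,0,0,100,-85,0,-10,0,0,0,100,-125,0,-30,0,0,0,100,-150,0,-60,0,0,0,100])

```text
t: 22.32
eef_pos: [571.9, -256.2, 187.3]
tcp_rot: [-0.003, 1.568, 0.001]
ft_force: [0.4, -1.6, 1.1]
width: 92.8
```

apply_moves(deltas=[0,0,0,0,0,0,100,0,0,0,0,0,0,100,0,0,0,0,0,0,100,0,0,0,0,0,0,100,0,0,0,0,0,0,100,0,0,0,0,0,0,100,0,0,0,0,0,0,100,0,0,0,0,0,0,100,0,0,0,0,0,0,100,0,0,0,0,0,0,100])

```text
t: 23.15
eef_pos: [570.8, -256.0, 184.6]
tcp_rot: [-0.001, 1.571, 0.001]
ft_force: [0.2, 0.2, 0.6]
width: 93.4
```

```bash
python3 - <<'E'
from h import *
o,im=shot("wrist","w11"); print(o["eef_pos"],o["width"],o["ft_force"]); np.savez("w11.npz",**o)
w=cam("wrist",o)
u,v=proj(w,[631,-256.5,47])[0].astype(int);print(u,v)
holes(im,110,(u-30,v-30,u+31,v+31),300)
print(ray(w,[(u,v)],47))
# bright (non-hob) outline near edge / extents
g=(im.max(2)>90).astype(np.uint8)[v-70:v+50,u-60:u+60]
n,l,s,c=cv2.connectedComponentsWithStats(g); i=1+np.argmax(s[1:,4]); print("bright bb",s[i]+[u-60,v-70,0,0,0])
E
```

```text
[ 570.84 -256.04  184.61] 93.39662598890807 [0.24 0.2  0.58]
319 295
  bb [289 265] [ 61  61 893] c [319. 295.] cen [317.38 313.09]
[[ 630.87 -257.11   47.  ]]
bright bb [ 289  252   61   68 3268]
```

apply_moves(deltas=[0,503,41,0,0,0,100,0,503,41,0,0,0,100,0,503,41,0,0,0,100,0,503,41,0,0,0,100,0,503,41,0,0,0,100,0,503,41,0,0,0,100,0,503,41,0,0,0,100,0,503,41,0,0,0,100,0,503,41,0,0,0,100,0,503,41,0,0,0,100])

```text
t: 24.03
eef_pos: [603.8, 161.4, 185.0]
tcp_rot: [-0.001, 1.57, 0.001]
ft_force: [0.4, -0.6, 1.0]
width: 92.9
```

```bash
python3 - <<'E'
from h import *
im=cv2.imread("pics/w11.png");o=dict(np.load("w11.npz"));w=cam("wrist",o)
holes(im,170,(285,250,355,330),300)
print("flange",ray(w,[(319,252)],13.5)[0]+[30,0,0])
E
```

```text
bb [285 250] [  70   80 2959] c [319.5 289.5] cen [317.2  289.92]
  bb [298 275] [  43   40 1354] c [319.  294.5] cen [319.04 294.78]
flange [ 630.85 -257.15   13.5 ]
```

The medium cap is centred to within 0.5 mm. Next, the large cap.

apply_moves(deltas=[0,35,4,0,0,0,100,0,65,8,0,0,0,100,0,84,8,0,0,0,100,0,84,8,0,0,0,100,35,84,8,0,0,0,100,70,84,8,0,0,0,100,105,84,8,0,0,0,100,130,84,8,0,0,0,100,140,84,8,0,0,0,100,140,84,8,0,0,0,100])

```text
t: 24.87
eef_pos: [610.7, 242.2, 42.6]
tcp_rot: [-0.002, 1.575, -0.0]
ft_force: [0.8, 0.1, -0.2]
width: 92.9
```

apply_moves(deltas=[0,4.5,1,0,0,0,100,8,4.5,1,0,0,0,100,14,4.5,1,0,0,0,90,18,4.5,1,0,0,0,80,21,4.5,1,0,0,0,80,21,4.5,1,0,0,0,70,21,4.5,1,0,0,0,60,21,4.5,1,0,0,0,60,21,4.5,1,0,0,0,60,21,4.5,1,0,0,0,60], newtons=20)

```text
t: 25.7
eef_pos: [612.8, 247.8, 23.8]
tcp_rot: [-0.001, 1.571, 0.001]
ft_force: [-0.5, -0.2, -0.6]
width: 63.2
```

apply_moves(deltas=[0,0,0,0,0,0,75,0,0,0,0,0,0,75,1.5,0,-0.5,0,0,0,75,3,0,-0.5,0,0,0,75,3,0,-0.5,0,0,0,70,3,0,-0.5,0,0,0,60,3,0,-0.5,0,0,0,60,3,0,-0.5,0,0,0,60,3,0,-0.5,0,0,0,60,3,0,-0.5,0,0,0,60], newtons=25)

```text
t: 26.53
eef_pos: [612.2, 247.8, 20.6]
tcp_rot: [-0.001, 1.571, 0.001]
ft_force: [0.4, 0.3, -0.5]
width: 63.4
```

apply_moves(deltas=[-5,0,0,0,0,0,60,-15,0,0,0,0,0,60,-40,0,0,0,0,0,60,-75,0,0,0,0,0,60,-110,0,0,0,0,0,60,-140,0,0,0,0,0,60,-155,0,0,0,0,0,60,-155,0,0,0,0,0,60,-155,0,0,0,0,0,60,-155,0,0,0,0,0,60])

```text
t: 27.37
eef_pos: [611.6, 247.6, 174.5]
tcp_rot: [-0.002, 1.573, 0.001]
ft_force: [0.1, 0.4, -2.2]
width: 63.2
```

apply_moves(deltas=[0,-511,-139,0,0,0,60,0,-511,-139,0,0,0,60,0,-511,-139,0,0,0,60,0,-511,-139,0,0,0,60,0,-511,-139,0,0,0,60,0,-511,-139,0,0,0,60,0,-511,-139,0,0,0,60,0,-511,-139,0,0,0,60,0,-511,-139,0,0,0,60,0,-511,-139,0,0,0,60])

```text
t: 28.2
eef_pos: [502.0, -155.9, 174.3]
tcp_rot: [-0.001, 1.573, 0.002]
ft_force: [1.2, -1.5, -2.1]
width: 63.3
```

apply_moves(deltas=[0,-35,-10,0,0,0,60,0,-70,-20,0,0,0,60,0,-105,-29,0,0,0,60,0,-105,-29,0,0,0,60,30,-105,-29,0,0,0,60,60,-105,-29,0,0,0,60,90,-105,-29,0,0,0,60,110,-105,-29,0,0,0,60,120,-105,-29,0,0,0,60,120,-105,-29,0,0,0,60])

```text
t: 29.03
eef_pos: [473.3, -258.4, 53.0]
tcp_rot: [0.001, 1.575, 0.004]
ft_force: [0.6, 1.0, -1.8]
width: 63.5
```

```bash
python3 - <<'E'
from h import *
o,im=shot("wrist","w12"); print(o["eef_pos"],o["tcp_rot"],o["width"],o["ft_force"]); np.savez("w12.npz",**o)
cv2.imwrite("pics/c12.png",cv2.resize(im[200:370,220:420],None,fx=3.5,fy=3.5,interpolation=cv2.INTER_CUBIC))
E
```

```text
[ 473.33 -258.36   52.99] [0.   1.58 0.  ] 63.45367715461403 [ 0.59  1.03 -1.81]
```

View pics/c12.png

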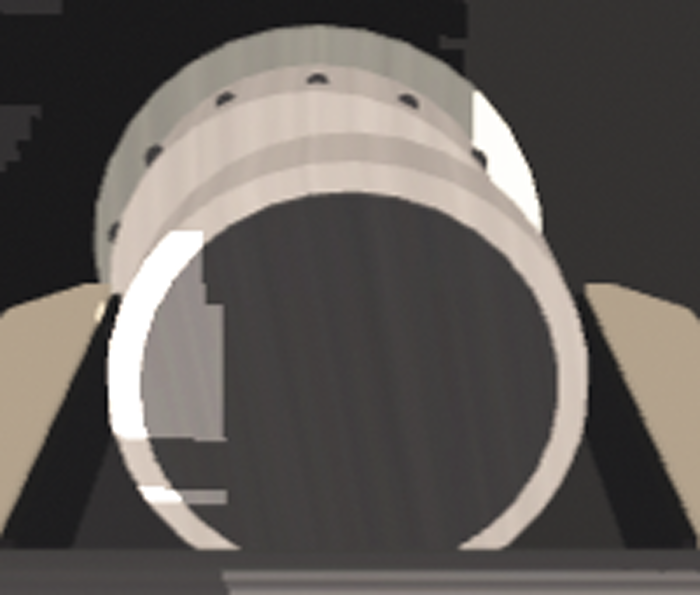

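```bash
python3 - <<'E'
from h import *
print(arm.get_obs()["eef_pos"],arm.get_obs()["tcp_rot"])
o=dict(np.load("w12.npz"));w=cam("wrist",o)
f=lambda x,y:(220+x/3.5-.4,200+y/3.5-.4)
print("cap top near",ray(w,[f(348,162)],63.4)[0]+[32,0,0])
print("cap bot near",ray(w,[f(346,134)],49.4)[0]+[32,0,0])
print("head top near",ray(w,[f(320,93)],33)[0]+[32,0,0])
print("flange near",ray(w,[f(318.5,25)],13.5)[0]+[38,0,0])
print("LR cap",ray(w,[f(108,380),f(588,380)],63.4)[:,1].mean(),"LR flange",ray(w,[f(95,225),f(542,225)],13.5)[:,1].mean())
E
```

```text
[ 474.29 -258.99   54.78] [-0.    1.57  0.  ]
cap top near [ 474.78 -259.72   63.4 ]
cap bot near [ 474.91 -259.94   49.4 ]
head top near [ 473.02 -263.79   33.  ]
flange near [ 472.3  -264.35   13.5 ]
LR cap -259.62631279978837 LR flange -264.466153236426
```

apply_moves(deltas=[0,-4.7,-2.1,0,0,0,60,4,-4.7,-2.1,0,0,0,60,8,-4.7,-2.1,0,0,0,60,11,-4.7,-2.1,0,0,0,60,13,-4.7,-2.1,0,0,0,60,14,-4.7,-2.1,0,0,0,60,15,-4.7,-2.1,0,0,0,60,15,-4.7,-2.1,0,0,0,60,15,-4.7,-2.1,0,0,0,60,15,-4.7,-2.1,0,0,0,60])

```text
t: 29.92
eef_pos: [472.8, -264.2, 40.8]
tcp_rot: [-0.001, 1.571, 0.001]
ft_force: [0.1, 0.4, -2.0]
width: 63.6
```

```bash
python3 - <<'E'
from h import *
o,im=shot("wrist","w13"); print(o["eef_pos"],o["tcp_rot"],o["width"],o["ft_force"]); np.savez("w13.npz",**o)
K,R,t=cam("wrist",o)
# horizontal extents of flange (rows ~ 255-270) and cap rim (rows ~300-320)
g=im.max(2).astype(int)
for r in (245,250,255,260,264,270):
    e=np.where(g[r,235:410]>75)[0]+235; print(r,e.min(),e.max())
col=g[195:275,319]; print(col)
E
```

```text
[ 472.79 -264.22   40.83] [-0.    1.57  0.  ] 63.646908467731436 [ 0.12  0.38 -2.  ]
245 262 380
250 259 382
255 257 385
260 256 386
264 254 387
270 254 388
[ 50  30  28  27  27  27  26  27  27  27  26  26  26  28  27  27  27 131
 155 159 159 159 159 159 159 160 160 159 159 183 186 185 165 110  71 162
 185 186 209 212 212 212 207 190 188 188 188 188 188 188 188 207 212 212
 213 213 213 214 213 181  84  63  63  62  63  63  62  62  63  64  65  64
  65  65  65  65  65  66  67  67]
```

```bash
python3 - <<'E'
from h import *
o=dict(np.load("w13.npz"));w=cam("wrist",o)
print("cap top near",ray(w,[(319,245.6)],51.2)[0]+[32,0,0])
print("cap bot near",ray(w,[(319,238.2)],37.2)[0]+[32,0,0])
print("head top near",ray(w,[(320,232.6)],33)[0]+[32,0,0])
print("flange near",ray(w,[(321,211.5)],13.5)[0]+[38,0,0])
print("LR flange",ray(w,[(254,267),(387.5,267)],13.5)[:,1].mean())
E
```

```text
cap top near [ 474.04 -265.55   51.2 ]
cap bot near [ 474.52 -265.55   37.2 ]
head top near [ 472.83 -265.06   33.  ]
flange near [ 472.22 -264.48   13.5 ]
LR flange -264.50080402809226
```

apply_moves(deltas=[0,0.9,-1.4,0,0,0,60,0.5,0.9,-1.4,0,0,0,60,1,0.9,-1.4,0,0,0,60,1.5,0.9,-1.4,0,0,0,60,2,0.9,-1.4,0,0,0,60,2.5,0.9,-1.4,0,0,0,60,3,0.9,-1.4,0,0,0,60,3.5,0.9,-1.4,0,0,0,60,3.5,0.9,-1.4,0,0,0,60,3.5,0.9,-1.4,0,0,0,60])

```text
t: 30.8
eef_pos: [471.3, -263.3, 37.2]
tcp_rot: [-0.001, 1.571, 0.001]
ft_force: [-1.0, -0.6, -2.0]
width: 63.3
```

apply_moves(deltas=[0.3,0,0,0,0,0,60,0.6,0,0,0,0,0,60,0.9,0,0,0,0,0,60,1.2,0,0,0,0,0,60,1.2,0,0,0,0,0,60,1.2,0,0,0,0,0,60,1.2,0,0,0,0,0,60,1.2,0,0,0,0,0,60,1.2,0,0,0,0,0,60,1.2,0,0,0,0,0,60])

```text
t: 31.63
eef_pos: [471.4, -263.3, 36.4]
tcp_rot: [-0.001, 1.571, 0.001]
ft_force: [-1.0, 1.0, 4.6]
width: 63.3
```

Contact. Release, rise and look.

apply_moves(deltas=[-0.2,0,0,0,0,0,65,-0.2,0,0,0,0,0,80,-0.2,0,0,0,0,0,90,-0.2,0,0,0,0,0,90,-0.2,0,0,0,0,0,90,-20,0,0,0,0,0,100,-50,0,0,0,0,0,100,-85,0,-10,0,0,0,100,-125,0,-30,0,0,0,100,-150,0,-60,0,0,0,100])

```text
t: 32.47
eef_pos: [412.4, -263.8, 188.4]
tcp_rot: [-0.004, 1.568, 0.001]
ft_force: [-0.2, -0.9, 0.3]
width: 93.3
```

apply_moves(deltas=[0,0,0,0,0,0,100,0,0,0,0,0,0,100,0,0,0,0,0,0,100,0,0,0,0,0,0,100,0,0,0,0,0,0,100,0,0,0,0,0,0,100,0,0,0,0,0,0,100,0,0,0,0,0,0,100,0,0,0,0,0,0,100,0,0,0,0,0,0,100])

```text
t: 33.3
eef_pos: [411.5, -263.4, 185.8]
tcp_rot: [-0.001, 1.571, 0.002]
ft_force: [-0.8, -0.2, -0.0]
width: 92.9
```

```bash
python3 - <<'E'
from h import *
o,im=shot("wrist","w14"); print(o["eef_pos"],o["width"],o["ft_force"]); np.savez("w14.npz",**o)
w=cam("wrist",o)
u,v=proj(w,[472,-264.8,47])[0].astype(int);print(u,v)
holes(im,170,(u-45,v-50,u+46,v+40),500)
g=(im.max(2)>90).astype(np.uint8)[v-80:v+50,u-70:u+70]
n,l,s,c=cv2.connectedComponentsWithStats(g); i=1+np.argmax(s[1:,4]); b=s[i]+[u-70,v-80,0,0,0]; print("bright bb",b)
print("flange",ray(w,[(b[0]+(b[2]-1)/2,b[1]-.5)],13.5)[0]+[38,0,0]); print("at uv",ray(w,[(u,v)],47))
E
```

```text
[ 411.49 -263.37  185.77] 92.90659491908559 [-0.82 -0.17 -0.01]
318 294
  bb [273 244] [  91   90 3786] c [318.  288.5] cen [313.52 287.58]
  bb [289 268] [  61   56 2652] c [319.  295.5] cen [319.09 295.08]
bright bb [ 281  245   77   84 5123]
flange [ 472.27 -264.48   13.5 ]
at uv [[ 471.05 -265.33   47.  ]]
```

The large cap is centred. Now a clear look at the oblong burner.

apply_moves(deltas=[0,190,148,0,0,0,100,0,190,148,0,0,0,100,0,190,148,0,0,0,100,0,190,148,0,0,0,100,0,190,148,0,0,0,100,0,190,148,0,0,0,100,0,190,148,0,0,0,100,0,190,148,0,0,0,100,0,190,148,0,0,0,100,0,190,148,0,0,0,100])

```text
t: 34.18
eef_pos: [558.5, -74.1, 185.8]
tcp_rot: [-0.001, 1.571, 0.0]
ft_force: [0.1, 0.7, -0.8]
width: 92.8
```

```bash
python3 - <<'E'
from h import *
o,im=shot("wrist","w15"); print(o["eef_pos"],o["tcp_rot"],o["joint_vel"]); np.savez("w15.npz",**o)
w=cam("wrist",o)
u,v=proj(w,[629,-73,33])[0].astype(int);print(u,v)
cv2.imwrite("pics/c15.png",cv2.resize(im[v-70:v+50,u-85:u+85],None,fx=4.5,fy=4.5,interpolation=cv2.INTER_CUBIC))
E
```

```text
[558.52 -74.05 185.84] [-0.    1.57  0.  ] [-0.01 -0.   -0.    0.    0.    0.  ]
321 298
```

View pics/c15.png

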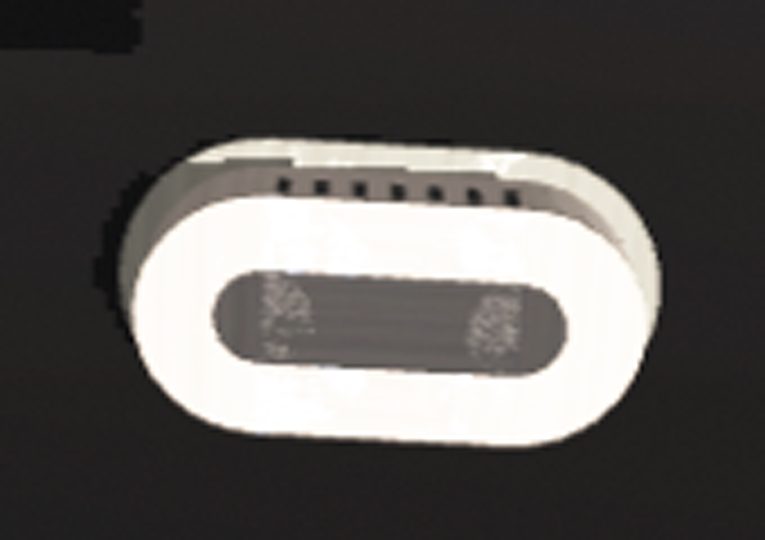

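The oblong head's top is clear: outline about x 135–655 and y 197–447 in the crop, tilted slightly. I'll measure its pose, and redo the cap's pose at z=31.

```bash
cat >> h.py <<'E'
def mar(c,cs,z):
    X=ray(c,cs,z)[:,:2].astype(np.float32); (p,s,a)=cv2.minAreaRect(X)
    B=cv2.boxPoints((p,s,a)); e=[B[1]-B[0],B[2]-B[1]]; e=max(e,key=np.linalg.norm)
    return p,s,np.degrees(np.arctan(-e[0]/e[1]))  # yaw of long axis from +y (ccw +)
E
python3 - <<'E'
from h import *
o=dict(np.load("w15.npz"));w=cam("wrist",o);im=cv2.imread("pics/w15.png")
def big(m,x0,y0):
    cs,_=cv2.findContours(m.astype(np.uint8),cv2.RETR_EXTERNAL,cv2.CHAIN_APPROX_NONE); return max(cs,key=cv2.contourArea)[:,0,:]+[x0,y0]
x0,y0=321-85,298-70
g=im[y0:y0+120,x0:x0+170].min(2)
for th in(225,240):print("head",mar(w,big(g>th,x0,y0),33),len(big(g>th,x0,y0)))
g2=im.max(2)[285:315,275:375]
cs,_=cv2.findContours((g2<190).astype(np.uint8),cv2.RETR_EXTERNAL,cv2.CHAIN_APPROX_NONE)
c=max(cs,key=cv2.contourArea)[:,0,:]+[275,285]; print("slot",mar(w,c,33))
g3=im.max(2)[y0:y0+120,x0:x0+170]; c=big(g3>90,x0,y0); print("all",c.min(0),c.max(0), ray(w,[((c[:,0].min()+c[:,0].max())/2,c[:,1].min()-.5)],13.5))
im=cv2.imread("pics/w1.png");w=cam("wrist",{"eef_pos":np.array([529,212.34,190.62]),"tcp_rot":np.array([0,np.pi/2,0])})
h=cv2.cvtColor(im,cv2.COLOR_BGR2HSV)[100:190,175:325,1]<70
print("cap",mar(w,big(h,175,100),31))
print("lever", ray(cam("top"),[(371,128),(375,110)],100), tri(cam("top"),(375,112),cam("scene"),(188,257)))
E
```

```text
head ((629.9652099609375, -71.75651550292969), (107.60734558105469, 53.761436462402344), np.float32(-3.171895)) 265
head ((629.8884887695312, -72.10693359375), (106.83179473876953, 53.231719970703125), np.float32(-3.1511455)) 263
slot ((630.01513671875, -72.21630096435547), (74.46237182617188, 21.518117904663086), np.float32(-3.2752736))
all [263 259] [382 327] [[595.53 -71.79  13.5 ]]
cap ((458.2490234375, 151.5814666748047), (107.69291687011719, 54.14888381958008), np.float32(-4.8171864))
lever [[746.84 -20.86 100.  ]
 [785.83 -30.31 100.  ]] [775.05 -28.37 113.89]
```

apply_moves(deltas=[0,226.8,-100.3,94.8,0,0,100,0,226.8,-100.3,94.8,0,0,100,0,226.8,-100.3,94.8,0,0,100,0,226.8,-100.3,94.8,0,0,100,0,226.8,-100.3,94.8,0,0,100,0,226.8,-100.3,94.8,0,0,100,0,226.8,-100.3,94.8,0,0,100,0,226.8,-100.3,94.8,0,0,100,0,226.8,-100.3,94.8,0,0,100,0,226.8,-100.3,94.8,0,0,100])

```text
t: 35.07
eef_pos: [458.2, 153.0, 186.1]
tcp_rot: [0.931, 1.362, -0.931]
ft_force: [-0.4, -0.1, 0.7]
width: 93.1
```

```bash
python3 - <<'E'
from h import *
o=arm.get_obs();R=Ro.from_rotvec(o["tcp_rot"]).as_matrix();print(o["eef_pos"],R[:,1],np.degrees(np.arctan2(R[1,1],R[0,1])),o["q"], "to pick:",tool_delta(o,[458.2,152.8,60]))
E
```

```text
[458.25 152.97 186.13] [0.93 0.36 0.  ] 21.321666915743393 [ 0.23  0.27  1.85 -0.    1.02 -0.15] to pick: [126.13  -0.15   0.12]
```

apply_moves(deltas=[0,0,0,7,0,0,100,0,0,0,14,0,0,100,0,0,0,20,0,0,100,10,0,0,23.2,0,0,100,30,0,0,23.2,0,0,100,50,0,0,23.2,0,0,100,60,0,0,23.2,0,0,100,70,0,0,23.2,0,0,100,70,0,0,23.2,0,0,100,70,0,0,23.2,0,0,100])

```text
t: 35.9
eef_pos: [458.6, 153.2, 116.1]
tcp_rot: [1.229, 1.197, -1.229]
ft_force: [0.3, 0.7, 0.7]
width: 93.0
```

```bash
python3 - <<'E'
from h import *
o,im=shot("wrist","w16"); np.savez("w16.npz",**o)
R=Ro.from_rotvec(o["tcp_rot"]).as_matrix();print(o["eef_pos"],np.degrees(np.arctan2(R[1,1],R[0,1])))
w=cam("wrist",o)
h=(cv2.cvtColor(im,cv2.COLOR_BGR2HSV)[...,1]<75).astype(np.uint8)
u,v=proj(w,[458,152,31])[0].astype(int);print(u,v)
cs,_=cv2.findContours(h,cv2.RETR_EXTERNAL,cv2.CHAIN_APPROX_NONE)
for c in cs:
    if cv2.contourArea(c)>2000: print(cv2.boundingRect(c),cv2.contourArea(c),mar(w,c[:,0,:],31))
cv2.imwrite("pics/c16.png",im)
E
```

```text
[458.57 153.25 116.12] -1.5175606172431602
318 248
(281, 172, 80, 146) 9591.5 ((458.51324462890625, 151.60891723632812), (108.86858367919922, 54.02964782714844), np.float32(-4.8174906))
(0, 0, 640, 480) 140862.0 ((457.82867431640625, 123.94734191894531), (367.582763671875, 560.76953125), np.float32(88.49938))
```

View pics/c16.png

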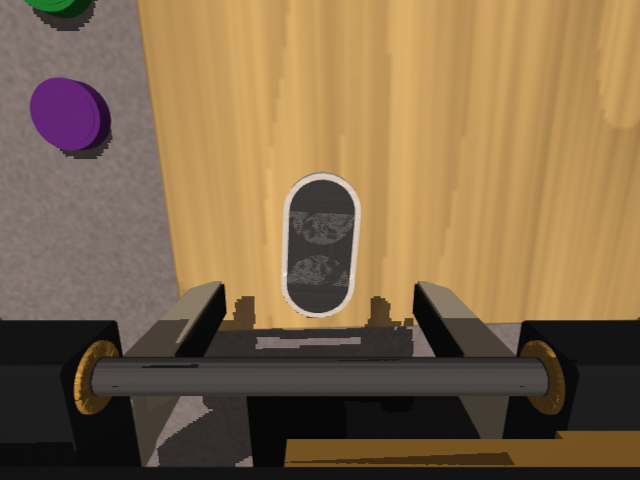

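The oblong cap reads (458.5,151.6), yaw −4.8°, in both orientations. I'll descend and grip it.

apply_moves(deltas=[15,1.1,0.5,3.3,0,0,100,40,1.1,0.5,3.3,0,0,100,65,1.1,0.5,3.3,0,0,100,80,1.1,0.5,3.3,0,0,100,90,1.1,0.5,3.3,0,0,90,94,1.1,0.5,3.3,0,0,80,95,1.1,0.5,3.3,0,0,75,95,1.1,0.5,3.3,0,0,70,95,1.1,0.5,3.3,0,0,70,95,1.1,0.5,3.3,0,0,65])

```text
t: 36.78
eef_pos: [460.1, 153.1, 21.7]
tcp_rot: [1.272, 1.168, -1.269]
ft_force: [0.4, -0.2, 0.7]
width: 62.7
```

```bash
python3 - <<'E'
from h import *
o=arm.get_obs();R=Ro.from_rotvec(o["tcp_rot"]).as_matrix();print(o["eef_pos"],np.degrees(np.arctan2(R[1,1],R[0,1])),o["width"],o["ft_force"])
E
```

```text
[460.07 153.07  21.74] -4.792566766738808 62.697072893169825 [ 0.4  -0.23  0.71]
```

apply_moves(deltas=[0.7,0,0,0,0,0,60,0.7,0,0,0,0,0,55,0.7,0,0,0,0,0,45,0.7,0,0,0,0,0,45,0.7,0,0,0,0,0,45,0.7,0,0,0,0,0,45,0.7,0,0,0,0,0,45,0.7,0,0,0,0,0,45,0.7,0,0,0,0,0,45,0.7,0,0,0,0,0,45], newtons=35)

```text
t: 37.62
eef_pos: [459.6, 153.0, 20.5]
tcp_rot: [1.271, 1.168, -1.27]
ft_force: [-2.3, -0.4, 5.9]
width: 53.2
```

apply_moves(deltas=[-5,0,0,0,0,0,45,-15,0,0,0,0,0,45,-40,0,0,0,0,0,45,-75,0,0,0,0,0,45,-110,0,0,0,0,0,45,-140,0,0,0,0,0,45,-155,0,0,0,0,0,45,-155,0,0,0,0,0,45,-155,0,0,0,0,0,45,-155,0,0,0,0,0,45])

```text
t: 38.45
eef_pos: [458.7, 152.8, 174.1]
tcp_rot: [1.269, 1.169, -1.272]
ft_force: [-1.0, 0.2, -1.8]
width: 54.1
```

```bash
python3 - <<'E'
from h import *
o=arm.get_obs();R=Ro.from_rotvec(o["tcp_rot"]).as_matrix();print(o["eef_pos"],np.degrees(np.arctan2(R[1,1],R[0,1])),o["width"])
print(tool_delta(o,[631.2,-71,o["eef_pos"][2]]))
E
```

```text
[458.75 152.76 174.13] -4.794014665635561 54.050070715225985
[ -0.21 190.55 208.56]
```

apply_moves(deltas=[0,190.5,208.3,-1.6,0,0,45,0,190.5,208.3,-1.6,0,0,45,0,190.5,208.3,-1.6,0,0,45,0,190.5,208.3,-1.6,0,0,45,0,190.5,208.3,-1.6,0,0,45,0,190.5,208.3,-1.6,0,0,45,0,190.5,208.3,-1.6,0,0,45,0,190.5,208.3,-1.6,0,0,45,0,190.5,208.3,-1.6,0,0,45,0,190.5,208.3,-1.6,0,0,45])

```text
t: 39.28
eef_pos: [630.9, -70.1, 173.4]
tcp_rot: [1.249, 1.185, -1.252]
ft_force: [-0.3, 0.8, -1.4]
width: 53.5
```

apply_moves(deltas=[20,0,0,0,0,0,45,45,0,0,0,0,0,45,70,0,0,0,0,0,45,95,0,0,0,0,0,45,115,0,0,0,0,0,45,120,0,0,0,0,0,45,120,0,0,0,0,0,45,120,0,0,0,0,0,45,120,0,0,0,0,0,45,120,0,0,0,0,0,45])

```text
t: 40.12
eef_pos: [632.6, -70.5, 56.7]
tcp_rot: [1.251, 1.181, -1.249]
ft_force: [0.8, -0.7, -2.1]
width: 53.8
```

```bash
python3 - <<'E'
from h import *
o,im=shot("wrist","w17"); np.savez("w17.npz",**o)
R=Ro.from_rotvec(o["tcp_rot"]).as_matrix();print(o["eef_pos"],np.degrees(np.arctan2(R[1,1],R[0,1])),o["width"],o["ft_force"])
g=im.max(2).astype(int)
w=cam("wrist",o)
# project expected head top/flange/cap outlines
ly=np.array([.0558,.998]) # long axis world yaw -3.2
for n,z,l in(("captop",o["eef_pos"][2]-3.5+14,54),("headtop",33,54),("flange",13.5,60)):
    c=np.array([630,-72.1])
    print(n,proj(w,[*(c+ly*l),z]))
for r in range(150,260,6):
    e=g[r,250:390]; d=np.where(np.abs(np.diff(e))>22)[0]+250; print(r,d)
print(g[130:270,319])
E
```

```text
[632.61 -70.49  56.66] -3.1782861953150183 53.75029350432455 [ 0.77 -0.67 -2.08]
captop [[314.   193.64]]
headtop [[314.74 183.75]]
flange [[315.03 168.76]]
150 []
156 []
162 []
168 []
174 [290 291 337 338 339]
180 [280 281 348 349]
186 [272 273 274 355 356]
192 [268 269 360 361]
198 [264 265 364 365]
204 [261 262 316 367 368]
210 [259 260 294 295 342 343 369]
216 [258 259 285 286 351 352 370 371]
222 [257 258 259 278 279 358 371]
228 [257 258 274 275 362 363 374]
234 [257 258 259 271 272 365 366 376 377]
240 [258 259 269 270 367 368 378]
246 [257 258 268 369 379]
252 [257 258 267 268 369 370 379 380]
258 [257 258 267 268 274 314 315 317 326 329 341 355 359 361 369 370 379 380]
[ 50  51  51  50  50  51  51  51  50  51  51  51  50  51  51  50  50  50
  51  50  49  50  51  51  50  51  50  51  50  50  50  51  51  50  49  51
  50  51  51 122 249 251 251 251 251 251 251 250 251 251 250 249 249 249
 249 255 255 255 255 255 252 249 249 249 254 255 255 255 255 255 255 255
 255 255 185 134 134 131 131 131 132 132 132 135 135 132 131 135 135 135
 135 136 131 131 131 135 135 135 133 135 135 137 135 133 133 134 133 132
 132 128 130 131 130 133 133 132 131 131 130 131 133 133 131 130 128 145
 140 163 155 147 130 128 127 127 128 135 135 136 163 165]
```

```bash
python3 - <<'E'
from h import *
o=dict(np.load("w17.npz"));w=cam("wrist",o);T=Ro.from_rotvec(o["tcp_rot"]).as_matrix()
tl=lambda X:T.T@(X-o["eef_pos"])
zc=o["eef_pos"][2]-3.5+14
print("cap end (tool)",tl(ray(w,[(318.5,203.5)],zc)[0])+[0,0,49.7],"cap LR",[tl(x) for x in ray(w,[(257.5,252),(379.5,252)],zc)])
print("flange end",tl(ray(w,[(314.5,168.5)],13.5)[0])+[0,0,60],"LR",np.mean([tl(x)[1] for x in ray(w,[(261.5,204),(367.5,204)],13.5)]),np.mean([tl(x)[1] for x in ray(w,[(268.5,192),(360.5,192)],13.5)]))
print("head apparent from w15:",tl(np.array([630,-72.1,33])))
E
```

```text
cap end (tool) [-10.52  -0.56   1.72] cap LR [array([-10.57, -27.72, -26.18]), array([-10.45,  26.61, -26.16])]
flange end [43.14 -2.89  1.62] LR -2.942906022967305 -2.923561922702252
head apparent from w15: [23.66 -2.57  1.75]
```

apply_moves(deltas=[2,-1,0,0,0,0,45,5,-2.3,0,0,0,0,45,8,-2.3,0,0,0,0,45,11,-2.3,0,0,0,0,45,13,-2.3,0,0,0,0,45,14.5,-2.3,0,0,0,0,45,16,-2.3,0,0,0,0,45,16,-2.3,0,0,0,0,45,16,-2.3,0,0,0,0,45,16,-2.3,0,0,0,0,45])

```text
t: 41.0
eef_pos: [629.7, -70.4, 39.3]
tcp_rot: [1.25, 1.182, -1.25]
ft_force: [-0.0, 0.2, -1.0]
width: 53.8
```

```bash
python3 - <<'E'
from h import *
o,im=shot("wrist","w18"); np.savez("w18.npz",**o)
w=cam("wrist",o);T=Ro.from_rotvec(o["tcp_rot"]).as_matrix();print(o["eef_pos"],np.degrees(np.arctan2(T[1,1],T[0,1])),o["width"],o["ft_force"])
tl=lambda X:T.T@(X-o["eef_pos"])
g=im.max(2).astype(int)
col=g[140:220,318]; fl=140+np.argmax(col>90); en=140+np.where(col>190)[0].max()+1; print(fl,en)
zc=o["eef_pos"][2]-3.5+14
print("cap end",tl(ray(w,[(318.5,en-.5)],zc)[0])+[0,0,49.7],"flange end",tl(ray(w,[(318,fl-.5)],13.5)[0])+[0,0,60])
for r in(180,186,192,198):
    e=np.where(g[r,240:400]>90)[0]+240; print("flange y",tl(np.mean(ray(w,[(e.min()-.5,r),(e.max()+.5,r)],13.5),0))[1])
for r in(215,222,230,240):
    d=np.where(g[r,262:376]<165)[0]+262; print("cap enamel y",r,d.min(),d.max(),tl(np.mean(ray(w,[(d.min()-.5,r),(d.max()+.5,r)],zc),0))[1])
E
```

```text
[629.73 -70.44  39.25] -3.195072928186365 53.81397962640165 [-0.02  0.2  -1.01]
172 205
cap end [-10.5   -0.56   2.16] flange end [25.75 -0.87  1.73]
flange y 0.16572919672515854
flange y 0.1690763284632689
flange y 0.17240168907925899
flange y 0.1757454098846398
cap enamel y 215 288 350 -0.34688026174340686
cap enamel y 222 280 358 -0.3459484517595266
cap enamel y 230 275 363 -0.34495365871483585
cap enamel y 240 271 367 -0.3437476926422071
```

apply_moves(deltas=[0,0.6,-0.3,0,0,0,45,0.5,0.6,-0.3,0,0,0,45,0.8,0.6,-0.3,0,0,0,45,1.1,0.6,-0.3,0,0,0,45,1.4,0.6,-0.3,0,0,0,45,1.7,0.6,-0.3,0,0,0,45,2,0.6,-0.3,0,0,0,45,2.3,0.6,-0.3,0,0,0,45,2.3,0.6,-0.3,0,0,0,45,2.3,0.6,-0.3,0,0,0,45])

```text
t: 41.88
eef_pos: [630.3, -70.2, 36.9]
tcp_rot: [1.25, 1.182, -1.25]
ft_force: [-0.7, -0.1, -2.0]
width: 53.7
```

apply_moves(deltas=[0.3,0,0,0,0,0,45,0.6,0,0,0,0,0,45,0.9,0,0,0,0,0,45,1,0,0,0,0,0,45,1,0,0,0,0,0,45,1,0,0,0,0,0,45,1,0,0,0,0,0,45,1,0,0,0,0,0,45,1,0,0,0,0,0,45,1,0,0,0,0,0,45])

```text
t: 42.72
eef_pos: [630.3, -70.2, 36.5]
tcp_rot: [1.25, 1.182, -1.25]
ft_force: [-2.4, 0.2, 5.5]
width: 53.6
```

Contact at 36.5, as predicted. Release, rise, and back off (tool −z) for a check view.

apply_moves(deltas=[-0.2,0,0,0,0,0,55,-0.2,0,0,0,0,0,70,-0.2,0,0,0,0,0,80,-0.2,0,0,0,0,0,80,-0.2,0,0,0,0,0,80,-20,0,0,0,0,0,80,-50,0,0,0,0,0,90,-85,0,-10,0,0,0,100,-120,0,-40,0,0,0,100,-145,0,-80,0,0,0,100])

```text
t: 43.55
eef_pos: [634.9, 0.8, 178.5]
tcp_rot: [1.253, 1.179, -1.25]
ft_force: [0.8, 0.1, 0.3]
width: 91.9
```

apply_moves(deltas=[0,0,-30,0,0,0,100,0,0,-30,0,0,0,100,0,0,-30,0,0,0,100,0,0,-30,0,0,0,100,0,0,-30,0,0,0,100,0,0,-30,0,0,0,100,0,0,-30,0,0,0,100,0,0,-30,0,0,0,100,0,0,-30,0,0,0,100,0,0,-30,0,0,0,100])

```text
t: 44.38
eef_pos: [635.9, 31.3, 175.5]
tcp_rot: [1.25, 1.182, -1.25]
ft_force: [-0.0, 0.9, -0.2]
width: 92.9
```

```bash
python3 - <<'E'
from h import *
o,im=shot("wrist","w19"); np.savez("w19.npz",**o)
w=cam("wrist",o);print(o["eef_pos"],o["width"],o["ft_force"])
u,v=proj(w,[630,-72,47])[0].astype(int);print(u,v)
g=im.max(2);x0,y0,x1,y1=u-70,v-90,u+70,v+80
for th in(150,170,190):
    cs,_=cv2.findContours((g[y0:y1,x0:x1]<th).astype(np.uint8),cv2.RETR_LIST,cv2.CHAIN_APPROX_NONE)
    for c in cs:
        if 2000<cv2.contourArea(c)<9000:
            c=c[:,0,:]+[x0,y0]; print("enamel?",th,cv2.boundingRect(c),mar(w,c,47))
cs,_=cv2.findContours((g[y0:y1,x0:x1]>95).astype(np.uint8),cv2.RETR_EXTERNAL,cv2.CHAIN_APPROX_NONE)
c=max(cs,key=cv2.contourArea)[:,0,:]+[x0,y0]; print("outline",cv2.boundingRect(c))
top=c[c[:,1]<c[:,1].min()+35]; r=c[:,1].min()
print("flange near end",ray(w,[(c[c[:,1]==r,0].mean(),r-.5)],13.5)[0]-[0.0558*-60,60*-0.998,0] )
# where the other caps/stack leftovers are: top view
_,t=shot("top","t19"); s,sc=shot("scene","s19")
t0=cv2.imread("pics/top0.png"); d=cv2.absdiff(t,t0).max(2)
for n,p,b in(("spatula",(165,260),(60,70)),("lever",(375,120),(18,22))):
    x,y=p;print(n,(d[y-b[1]:y+b[1],x-b[0]//2:x+b[0]//2]>50).sum())
E
```

```text
[635.93  31.33 175.47] 92.89423570835746 [-0.03  0.88 -0.22]
319 341
enamel? 150 (285, 266, 70, 65) ((632.2874145507812, -29.588115692138672), (61.087005615234375, 61.24955749511719), np.float32(86.804634))
enamel? 170 (285, 267, 70, 64) ((632.4268188476562, -30.04975128173828), (60.18071746826172, 60.91962432861328), np.float32(86.804634))
enamel? 190 (285, 267, 70, 63) ((632.55419921875, -29.55352020263672), (59.175575256347656, 60.6701545715332), np.float32(86.804665))
outline (249, 363, 140, 30)
flange near end [636.58 -56.91  13.5 ]
spatula 220
lever 454
```

apply_moves(deltas=[0,0,30,0,0,0,100,0,0,60,0,0,0,100,0,0,85,0,0,0,100,0,0,90,0,0,0,100,0,0,90,0,0,0,100,0,0,90,0,0,0,100,0,0,90,0,0,0,100,0,0,90,0,0,0,100,0,0,90,0,0,0,100,0,0,90,0,0,0,100])

```text
t: 45.37
eef_pos: [631.0, -57.6, 175.5]
tcp_rot: [1.25, 1.183, -1.249]
ft_force: [0.4, -0.1, 0.1]
width: 92.8
```

```bash
python3 - <<'E'
from h import *
o,im=shot("wrist","w20"); np.savez("w20.npz",**o)
w=cam("wrist",o);print(o["eef_pos"])
u,v=proj(w,[630,-72,47])[0].astype(int);print(u,v)
g=im.max(2);x0,y0,x1,y1=u-60,v-85,u+60,v+75
for th in(130,150,170,190):
    cs,_=cv2.findContours((g[y0:y1,x0:x1]<th).astype(np.uint8),cv2.RETR_LIST,cv2.CHAIN_APPROX_NONE)
    for c in cs:
        if 1500<cv2.contourArea(c)<7000:
            c=c[:,0,:]+[x0,y0]; print("enamel?",th,cv2.boundingRect(c),mar(w,c,47))
cs,_=cv2.findContours((g[y0:y1,x0:x1]>95).astype(np.uint8),cv2.RETR_EXTERNAL,cv2.CHAIN_APPROX_NONE)
c=max(cs,key=cv2.contourArea)[:,0,:]+[x0,y0]; print("outline",cv2.boundingRect(c),mar(w,c,47))
r=c[:,1].min(); print("flange end->centre",ray(w,[(c[c[:,1]==r,0].mean(),r-.5)],13.5)[0]-[0.0558*60,.998*60,0])
E
```

```text
[630.96 -57.57 175.52]
319 248
enamel? 130 (292, 190, 55, 113) ((629.7386474609375, -72.3577651977539), (98.47722625732422, 44.65522384643555), np.float32(-3.2052903))
enamel? 150 (292, 190, 55, 113) ((629.7735595703125, -72.36128234863281), (98.46965026855469, 45.060794830322266), np.float32(-3.1292071))
enamel? 170 (292, 189, 55, 114) ((629.9014892578125, -71.96961975097656), (99.28692626953125, 45.218223571777344), np.float32(-2.9485142))
enamel? 190 (292, 189, 55, 114) ((629.7672119140625, -71.97193908691406), (99.3116226196289, 45.42654800415039), np.float32(-3.5791194))
outline (283, 172, 74, 136) ((630.1600952148438, -67.63876342773438), (117.58902740478516, 60.18431854248047), np.float32(-3.192955))
flange end->centre [629.77 -71.4   13.5 ]
```

The oblong cap is centred and aligned: −3.15° against −3.2° for its burner. I'll park the arm clear and verify everything, including the bystanders, with the top camera.

apply_moves(deltas=[-43,-528,-561,0,0,0,100,-43,-528,-561,0,0,0,100,-43,-528,-561,0,0,0,100,-43,-528,-561,0,0,0,100,-43,-528,-561,0,0,0,100,-43,-528,-561,0,0,0,100,-43,-528,-561,0,0,0,100,-43,-528,-561,0,0,0,100,-43,-528,-561,0,0,0,100,-43,-528,-561,0,0,0,100])

```text
t: 46.25
eef_pos: [361.5, 261.3, 199.1]
tcp_rot: [1.251, 1.182, -1.25]
ft_force: [1.8, 0.8, -0.2]
width: 93.0
```

apply_moves(deltas=[-20,-240,-260,0,0,0,100,-20,-240,-260,0,0,0,100,-20,-240,-260,0,0,0,100,-20,-240,-260,0,0,0,100,-20,-240,-260,0,0,0,100,-20,-240,-260,0,0,0,100,-20,-240,-260,0,0,0,100,-20,-240,-260,0,0,0,100,-20,-240,-260,0,0,0,100,-20,-240,-260,0,0,0,100])

```text
t: 47.08
eef_pos: [135.1, 535.7, 218.8]
tcp_rot: [1.248, 1.185, -1.247]
ft_force: [0.6, -0.5, -0.1]
width: 93.2
```

```bash
python3 - <<'E'
from h import *
print(arm.get_obs()["eef_pos"])
_,t=shot("top","t21"); _,s=shot("scene","s21")
t0=cv2.imread("pics/top0.png");s0=cv2.imread("pics/scene0.png")
for nm,a,b in(("top",t,t0),("scene",s,s0)):
    m=(cv2.absdiff(a,b).max(2)>50).astype(np.uint8)
    n,l,st,c=cv2.connectedComponentsWithStats(cv2.morphologyEx(m,cv2.MORPH_CLOSE,np.ones((5,5))))
    print(nm,[tuple(st[i]) for i in range(1,n) if st[i,4]>25])
c=cam("top"); print("lever tip in top px~(375,112); heads:",proj(c,[[467,-75,47],[630.8,-257,47],[472,-264.5,47],[630,-72,47]]))
for x in proj(c,[[467,-75,47],[630.8,-257,47],[472,-264.5,47],[630,-72,47]]).astype(int): print(t[x[1],x[0]],t0[x[1],x[0]])
E
```

```text
[135.1  535.67 218.82]
top [(np.int32(373), np.int32(176), np.int32(51), np.int32(30), np.int32(1030)), (np.int32(473), np.int32(176), np.int32(25), np.int32(26), np.int32(413)), (np.int32(229), np.int32(188), np.int32(35), np.int32(32), np.int32(818)), (np.int32(478), np.int32(247), np.int32(33), np.int32(33), np.int32(695)), (np.int32(395), np.int32(259), np.int32(16), np.int32(18), np.int32(196)), (np.int32(264), np.int32(261), np.int32(56), np.int32(29), np.int32(1257)), (np.int32(0), np.int32(402), np.int32(88), np.int32(78), np.int32(3302)), (np.int32(132), np.int32(402), np.int32(75), np.int32(62), np.int32(2322)), (np.int32(185), np.int32(435), np.int32(8), np.int32(4), np.int32(28)), (np.int32(152), np.int32(464), np.int32(46), np.int32(16), np.int32(452))]
scene [(np.int32(543), np.int32(63), np.int32(97), np.int32(65), np.int32(2488)), (np.int32(551), np.int32(116), np.int32(11), np.int32(26), np.int32(60)), (np.int32(191), np.int32(176), np.int32(26), np.int32(17), np.int32(373)), (np.int32(451), np.int32(183), np.int32(65), np.int32(41), np.int32(1287)), (np.int32(257), np.int32(198), np.int32(15), np.int32(13), np.int32(157)), (np.int32(151), np.int32(207), np.int32(22), np.int32(16), np.int32(298)), (np.int32(324), np.int32(225), np.int32(46), np.int32(27), np.int32(803)), (np.int32(202), np.int32(226), np.int32(44), np.int32(29), np.int32(732)), (np.int32(336), np.int32(276), np.int32(35), np.int32(32), np.int32(786))]
lever tip in top px~(375,112); heads: [[399.97 267.52]
 [483.88 188.6 ]
 [492.94 263.62]
 [395.28 190.31]]
[76 77 80] [100 108 110]
[75 77 77] [79 84 86]
[74 76 77] [76 78 80]
[75 78 81] [77 78 79]
```

The two views differ from the start only at the caps, burners and the arm with its shadow, so the spatula, lever and look-alikes haven't moved. Handing in.

```bash
python3 -c "
from station import arm
print(arm.job_done())"
```

```text
the job is handed in; nothing more can be done
None
```

All four caps are back on their own burners, and I handed the job in at about 47 s. I took the stack apart small, medium, large, then placed the oblong cap. Each was lowered until it touched its burner (5–17 N) and then released.

My last wrist-camera checks, taken after each release, compare cap and burner position:

| Cap | Offset from burner | Notes |
|---|---|---|
| Small | about 0.6 mm | |
| Medium | under 0.5 mm | |
| Large | about 0.2 mm | |
| Oblong | 0.2–0.8 mm | yaw −3.15° against −3.2° for the burner |

- **Oblong offset:** the range is there because two references disagreed along its length. The burner's top face gave about 0.2 mm and its foot flange about 0.8 mm.
- **Bystanders:** before-and-after top and scene pictures differ only at the caps, the burners, and the arm with its shadow. The spatula, gas lever and look-alikes show no change.
- **First grasp:** it closed on the medium cap because I had taken the board for about 5 mm lower than it is. I opened, rose 6 mm and gripped again, with no visible harm to the stack.
- **Not viewed:** the last checks on the medium, large and oblong caps were by numbers only, because I had used all 16 picture views.

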